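Put the swapped lids back on their own dishes

TASK

After washing up, the wooden lids of the three stoneware dishes were put on the wrong dishes and none of them closes. Put every lid on the dish of its own shape, pushed fully home with its plate flat on the rim; you can lay a lid on the cork mat while its dish is still covered. Set the lids down without dropping them, leave the dishes standing where they are and do not disturb the jar, the tin and the pepper mill.

Things in the scene. Friction and masses are not known exactly. Their poses are not given: they have to be found in the camera images.
- round_dish: Round stoneware dish, dark grey, loose, 0.9 kg, 66 mm high, rim 16 mm wide; two lugs on its x axis reach 14 mm past the rim. Origin: centre of its underside, z up. Its own lid, seated (plate on rim), has its origin 52 mm above this one; a lid standing on the rim by its plug, 66 mm. Rim diameter 128 mm, mouth diameter 96 mm. Now the square lid is on it.
- square_dish: Square stoneware dish, dark grey, loose, 0.9 kg, 66 mm high, rim 16 mm wide; two lugs on its x axis reach 14 mm past the rim. Origin: centre of its underside, z up. Its own lid, seated (plate on rim), has its origin 52 mm above this one; a lid standing on the rim by its plug, 66 mm. x, y along its sides. 136 mm square at the rim, mouth 104 mm square with round corners. Now the oblong lid is on it.
- oblong_dish: Oblong stoneware dish, dark grey, loose, 0.9 kg, 66 mm high, rim 16 mm wide; two lugs on its x axis reach 14 mm past the rim. Origin: centre of its underside, z up. Its own lid, seated (plate on rim), has its origin 52 mm above this one; a lid standing on the rim by its plug, 66 mm. x along its length. 172 x 96 mm at the rim, mouth 140 x 64 mm (x, y) with rounded ends. Now the round lid is on it.
- round_lid: Round light wood lid: tapered plug 14 mm deep (4 mm narrower per side at its foot) under a 12 mm plate; on top a dark straight bar handle along x, 72 mm long, 14 mm wide, on two posts. Origin: centre of the plug's underside, z up; plate z 14-26 mm, bar z 36-54 mm. Plate diameter 112 mm, plug 90 mm at its top, 3 mm clear per side in the round dish's mouth. 0.16 kg.
- square_lid: Square light wood lid: tapered plug 14 mm deep (4 mm narrower per side at its foot) under a 12 mm plate; on top a dark straight bar handle along x, 72 mm long, 14 mm wide, on two posts. Origin: centre of the plug's underside, z up; plate z 14-26 mm, bar z 36-54 mm. Plate 120 mm square (sides along x, y), plug 98 mm at its top, 3 mm clear per side in its dish, at any quarter turn. 0.2 kg.
- oblong_lid: Oblong light wood lid: tapered plug 14 mm deep (4 mm narrower per side at its foot) under a 12 mm plate; on top a dark straight bar handle along x, 72 mm long, 14 mm wide, on two posts. Origin: centre of the plug's underside, z up; plate z 14-26 mm, bar z 36-54 mm. Plate 156 x 80 mm (x, y), plug 134 x 58 mm at its top, 3 mm clear per side in its dish, either way round. 0.2 kg.
- cork_mat: Round cork mat lying on the worktop, empty, fixed, 140 mm diameter, 8 mm thick: a free place for a lid. Origin: centre of its underside.
- glass_jar: Bystander: glass jar with a dark lid, 70 mm diameter, 86 mm high, loose. Origin: centre of its underside.
- small_tin: Bystander: small food tin, 57 mm diameter, 72 mm high, loose. Origin: centre of its underside.
- pepper_mill: Bystander: glass pepper mill with a black head, 49 mm diameter, 153 mm high, loose. Origin: centre of its underside.

How it is judged:
By the outcome, as a careful person would: the job done as asked, in the order asked, and still so for the second after the job is handed in, with the robot touching nothing.
It also fails if it takes over 120 s, if anything falls off the work surface, if the arm or the gripper's body presses on something with over 40 N, if the wrist force passes 120 N, or if a joint passes its speed limit or range.

ROBOT

A 6-joint arm with a two-finger parallel gripper is mounted at the origin on a cart in front of the work surface, level with it; the furniture and walls round the work are solid. World frame = base frame: x ahead of the robot, y to its left, z up, the work surface at z = 0. Lengths are in m, angles in rad, forces in N, time in s.
With the tool pointing down it reaches from about 0.275 to 0.775 m from the base axis. Payload 14.6 kg.
Tool frame: the origin (TCP) lies on the mounting face of the last link; the fingertips stand 173 mm ahead of it and the grasp point (between the pads) lies 155 mm ahead of it; z points along the fingers, y is the direction in which the jaws open and shut (so a half turn about z gives the same grasp; the last joint's range is limited). The gripper opens to 85 mm and grips with 20 to 120 N. Pads are 22 mm wide; open, the fingers measure 114 mm over their backs; the gripper's body (76 mm by 85 mm) begins 54 mm behind the grasp point. The pads swing forward as they close: fully open they stand 13 mm farther back than shut.
Start: joints at [1.166, 0.263, -0.048, 1.259, 0, 1.415], TCP at [0.13, 0.509, 0.405] pointing down, gripper open.
Joint ranges: [-2.65, 2.65], [-0.89, 1.7], [-1.18, 1.37], [-2.13, 2.11], [-1.35, 1.29], [-3.14, 3.14]. Speed limits (rad/s): [1.89, 1.89, 2.57, 2.79, 3.14, 3.14].

INTERFACE

Orientations are given as [roll, pitch, yaw] about the fixed x, y, z axes, in that order (R = Rz(yaw) Ry(pitch) Rx(roll)).
In Python, from workcell import readout, snapshot, calibration, job gives the robot as it stands.
- The arm moves only by the tool apply_moves, never from a script. Its argument "increments" is a list that holds one entry, the list of rows, each a list of 7 numbers: the shift along the tool's x, y, z in mm, then the turn, a rotation vector about the tool's x, y, z in degrees, then the finger opening in mm, from 0 to 85.4. In form: [[[x, y, z, rx, ry, rz, jaw], ...]]. A call has exactly 5 rows; each row shifts and turns the commanded pose from where the row before left it, along the tool's axes as they then stand; what a row does not reach is not made up. A row lasts 1/10 s, in which the tool goes at most 50 mm and 8.59 degrees, less where a joint would pass 70% of its speed; a pose out of reach is approached as far as the arm can. A call with a gripper value outside its range is refused whole. The fingers move at their own pace and stop on an object; "newtons" is the grip in N (left out, the last holds). Time passes only in rows, so rows that do not move let the fingers close, or fill a call up. It gives the time, the measured TCP pose, the force and the opening at its end, in the units of the state.
- readout.sense(): the state, without advancing time (a new reading comes with each control period).
- snapshot(name): name is "scene" or "top" or "wrist"; returns the picture (480x640x3 uint8, red, green, blue); there is no depth.
- calibration(name): a dict with "K" (3x3 intrinsics, pixels), "position" and "orientation" of the camera in the world; the wrist camera has in their place "tool_from_camera" (4x4, takes a point from camera to tool coordinates, whose origin is the TCP and whose axes are the flange's). Camera axes: x right, y down, z forward; pixel columns grow to the right and rows downward; lengths in m; the calibration is good to about 2 mm. A picture is of the moment at which its call begins: read the wrist's pose just before it. calibration takes no time and is no camera call.
- job.close_job(): hands the job in, once; it reports no verdict.
The state is a dict: "time_s": time; "joints": joint angles; "qvel": joint speeds; "effort": joint torques, N m; "tool_pos": TCP position; "tcp_rot": TCP orientation; "contact_force": force on the tool from outside, world axes, zero at the start; "torque": the same for the moment, N m; "width": opening from 0.0 (shut) to 1.0 (fully open).
Only numpy, scipy, OpenCV 4.12 (cv2) and the standard library are available. Lean on these libraries where they do the work, as an engineer would, in place of code of your own. Each camera call takes 0.05 s, during which the arm holds its last target. There are 200 camera calls.

## Working session

There is one attempt and no reset: what is moved stays moved. The work goes in short steps, Python scripts to look and compute and a tool call to move; the robot and the scene stay as the last step left them, time stands still between calls to the robot, and variables do not carry over. Pictures are saved under pics/ and viewed, about 12 in all and at most 16, crops included, and the job is handed in when it is done.

Besides the shell and the picture viewer there is one more tool, called after "Call:" by a JSON object that holds its "fn" and its "kwargs". apply_moves: Moves the arm, as the interface text tells. Its arguments: {"type":"object","properties":{"increments":{"type":"array"},"newtons":{"type":"number"}},"required":["increments"]}

```bash
mkdir -p pics; ls; python3 - <<'E'
from workcell import readout, snapshot, calibration, job
import cv2,numpy as np
np.set_printoptions(precision=4,suppress=True)
print(readout.sense())
for n in("scene","top","wrist"):
    print(n,calibration(n))
for n in("scene","top"):
    cv2.imwrite(f"pics/{n}0.png",snapshot(n)[:,:,::-1])
E
```

```text
pics
{'time_s': 0.0, 'joints': array([ 1.1657,  0.2635, -0.049 ,  1.2594, -0.    ,  1.4155]), 'qvel': array([-0.0003,  0.0016,  0.0007,  0.0014,  0.0012,  0.0009]), 'effort': array([ -0.0056, -63.7614,  38.4568,   0.0139,  -0.0005,   0.    ]), 'tool_pos': array([0.1297, 0.5086, 0.4042]), 'tcp_rot': array([-3.1405, -0.0002,  2.8918]), 'contact_force': array([ 0.2818,  0.3114, -0.8083]), 'torque': array([-0.0357,  0.0458, -0.013 ]), 'width': 0.996278568327624}
scene {'K': array([[438.0885,   0.    , 316.7035],
       [  0.    , 438.0885, 241.3982],
       [  0.    ,   0.    ,   1.    ]]), 'position': array([ 0.1167, -0.3552,  0.8073]), 'orientation': array([-2.4715,  0.0059, -0.7711])}
top {'K': array([[458.9226,   0.    , 316.2326],
       [  0.    , 458.9226, 236.1488],
       [  0.    ,   0.    ,   1.    ]]), 'position': array([0.4463, 0.0483, 1.0656]), 'orientation': array([-3.063 ,  0.0272, -1.5563])}
wrist {'K': array([[425.7438,   0.    , 326.2139],
       [  0.    , 425.7438, 234.9624],
       [  0.    ,   0.    ,   1.    ]]), 'tool_from_camera': array([[ 0.0007, -0.9581, -0.2864,  0.0726],
       [ 1.    ,  0.0007,  0.0001,  0.0008],
       [ 0.0001, -0.2864,  0.9581,  0.0309],
       [ 0.    ,  0.    ,  0.    ,  1.    ]])}
```

View pics/top0.png

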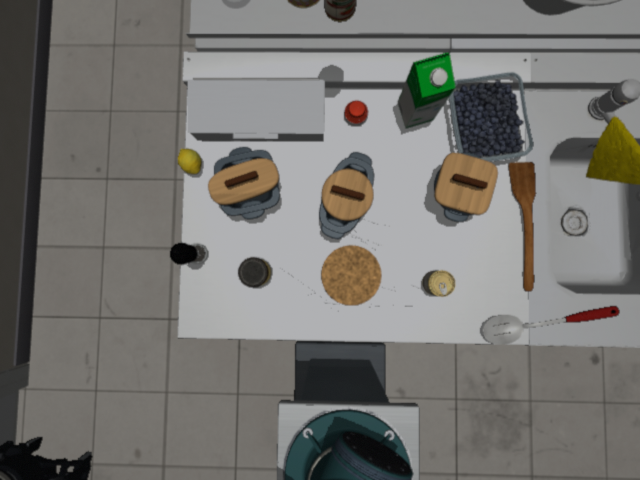

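View pics/scene0.png

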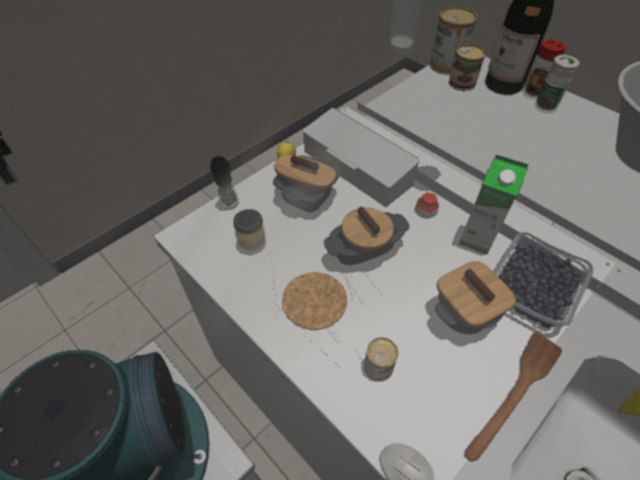

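The top view shows the square dish with the oblong lid near (245,182), the oblong dish with the round lid near (347,195), and the round dish with the square lid near (466,185). The mat is at (351,275), the jar at (255,272), the tin at (438,283) and the mill at (187,253). I'll enlarge these to read pixel positions.

```bash
cat > h.py <<'E'
import numpy as np, cv2
from scipy.spatial.transform import Rotation as R
from workcell import readout, snapshot, calibration
np.set_printoptions(precision=4,suppress=True)
def cam(n,st=None):
    c=calibration(n); T=np.eye(4)
    if n=="wrist":
        B=np.eye(4);B[:3,:3]=R.from_euler('xyz',st['tcp_rot']).as_matrix();B[:3,3]=st['tool_pos'];T=B@c['tool_from_camera']
    else: T[:3,:3]=R.from_euler('xyz',c['orientation']).as_matrix();T[:3,3]=c['position']
    return c['K'],T
def ray(KT,uv):
    K,T=KT; d=T[:3,:3]@np.linalg.solve(K,[uv[0],uv[1],1]); return T[:3,3],d/np.linalg.norm(d)
def onz(KT,uv,z):
    o,d=ray(KT,uv); return o+d*(z-o[2])/d[2]
def tri(*rs):
    A=sum(np.eye(3)-np.outer(d,d) for o,d in rs);b=sum((np.eye(3)-np.outer(d,d))@o for o,d in rs)
    X=np.linalg.solve(A,b); return X,[np.linalg.norm(np.cross(X-o,d)) for o,d in rs]
def proj(KT,X):
    K,T=KT; p=K@(T[:3,:3].T@(np.asarray(X)-T[:3,3])); return p[:2]/p[2]
def crop(im,u,v,s=4,w=100,h=75):
    c=cv2.resize(im[v:v+h,u:u+w],None,fx=s,fy=s,interpolation=cv2.INTER_CUBIC)
    for k in range(0,w,10): cv2.line(c,(k*s,0),(k*s,12 if (u+k)%50==0 else 5),(0,0,255),1); (k%20==0) and cv2.putText(c,str(u+k),(k*s,22),0,.35,(0,0,255))
    for k in range(0,h,10): cv2.line(c,(0,k*s),(5,k*s),(0,0,255),1); cv2.putText(c,str(v+k),(7,k*s+4),0,.35,(0,0,255))
    return c
E
python3 - <<'E'
from h import *
t=cv2.imread("pics/top0.png");s=cv2.imread("pics/scene0.png")
g=lambda im,p:np.vstack([np.hstack([crop(im,*p[0]),crop(im,*p[1])]),np.hstack([crop(im,*p[2]),crop(im,*p[3])])])
cv2.imwrite("pics/topc.png",g(t,[(200,144),(298,150),(416,148),(301,238)]))
cv2.imwrite("pics/scenec.png",g(s,[(256,143),(318,196),(426,256),(265,262)]))
E
```

```text
(no output)
```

View pics/topc.png

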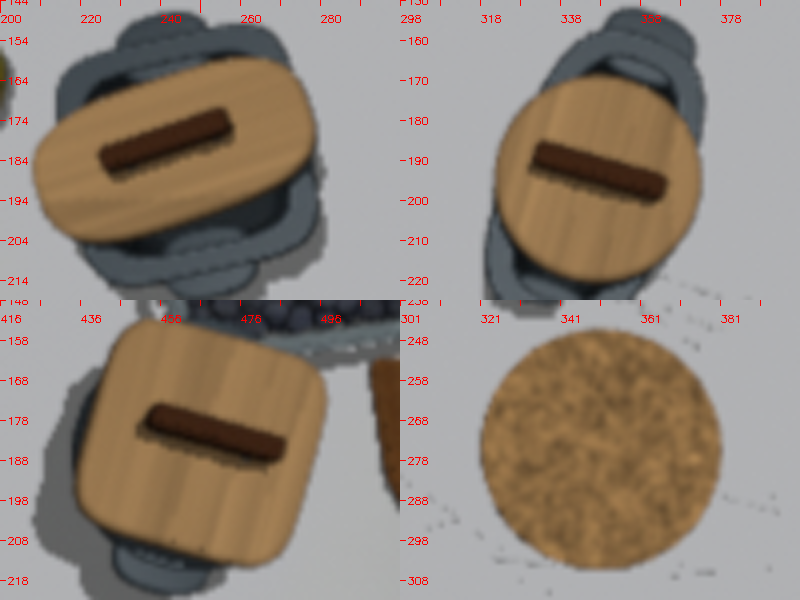

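View pics/scenec.png

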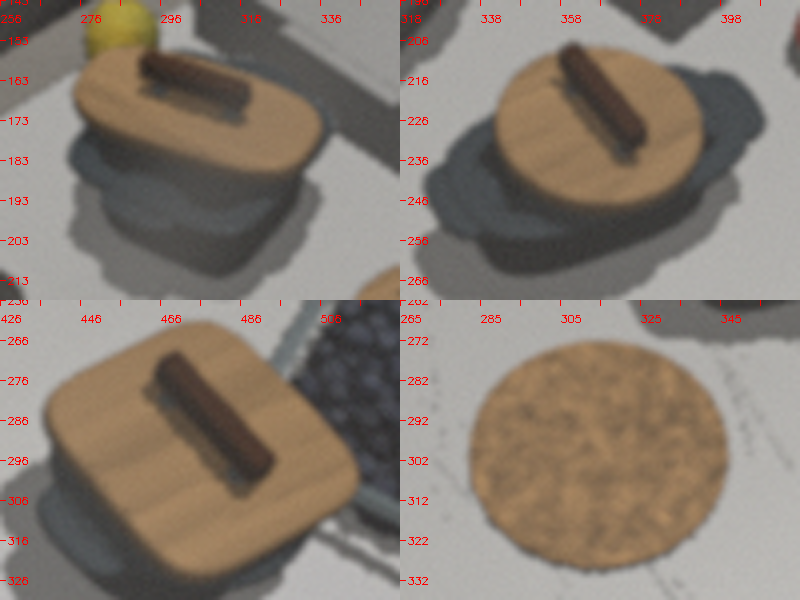

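The crops give bar ends in the top view: oblong (225,184)-(258,174.5), round (331,188)-(365,197), square (453,177)-(487,185). In the scene view they are (292,159)-(318,167), (360.5,208.5)-(377,230) and (468.5,271.5)-(491,297). The mat centre is (351,275) in top and (315,301) in scene.

```bash
python3 - <<'E'
from h import *
t,s=cam("top"),cam("scene")
for n,a,b in [("obl",[(225,184),(258,174.5)],[(291.7,159.2),(318.2,166.8)]),("rnd",[(331.2,188.2),(364.8,196.8)],[(360.5,208.5),(377,229.8)]),("sq",[(453,177),(487,185)],[(468.5,271.5),(491,297.2)])]:
    P=[tri(ray(t,u),ray(s,v)) for u,v in zip(a,b)]
    d=P[1][0]-P[0][0]; Z=[onz(t,u,.12) for u in a]; e=Z[1]-Z[0]
    print(n,[p[0] for p in P],[p[1][0] for p in P],"c",(P[0][0]+P[1][0])/2,"ang",np.degrees(np.arctan2(d[1],d[0])),"| z.12 c",(Z[0]+Z[1])/2,np.degrees(np.arctan2(e[1],e[0])),np.linalg.norm(e))
print("mat",tri(ray(t,(351.2,275.2)),ray(s,(314.7,301))),onz(t,(351.2,275.2),.008))
for n,u in [("jar",(255,272)),("tin",(438,283)),("mill",(187,253))]: print(n,onz(t,u,.075))
st=readout.sense();B=R.from_euler('xyz',st['tcp_rot']).as_matrix();print(B)
E
```

```text
obl [array([0.6321, 0.2701, 0.106 ]), array([0.6511, 0.1985, 0.1155])] [np.float64(0.0020443570939912715), np.float64(0.002057760726216745)] c [0.6416 0.2343 0.1108] ang -75.08894628226417 | z.12 c [0.6382 0.2336 0.12  ] -73.22082459509755 0.07206259454301134
rnd [array([0.6248, 0.0431, 0.1127]), array([ 0.6042, -0.0249,  0.1171])] [np.float64(0.0032595898934505278), np.float64(0.00018278210670910283)] c [0.6145 0.0091 0.1149] ang -106.79738046615371 | z.12 c [0.6123 0.0104 0.12  ] -103.96651848406364 0.07204551008528244
sq [array([ 0.6509, -0.2114,  0.1122]), array([ 0.6306, -0.276 ,  0.1186])] [np.float64(0.0034725132444574287), np.float64(0.0006265999357830802)] c [ 0.6408 -0.2437  0.1154] ang -107.42417791412657 | z.12 c [ 0.6388 -0.2413  0.12  ] -103.06081015889276 0.07135221635019398
mat (array([ 0.4419, -0.0048,  0.0004]), [np.float64(0.0019612158100627396), np.float64(0.001961215810062773)]) [ 0.4405 -0.0032  0.008 ]
jar [0.4447 0.2076 0.075 ]
tin [ 0.427  -0.1849  0.075 ]
mill [0.4837 0.3572 0.075 ]
[[-0.969   0.2472 -0.0004]
 [ 0.2472  0.969  -0.0009]
 [ 0.0001 -0.001  -1.    ]]
```

```bash
cat >> h.py <<'E'
def plan(x,y,z,yaw,n,jaw,st=None):
    """rows (tool axes) from the measured pose to TCP x,y,z, tool-x heading yaw [deg]"""
    st=st or readout.sense(); p=np.array(st['tool_pos']); M=R.from_euler('xyz',st['tcp_rot'])
    G=R.from_euler('xyz',[180,0,yaw],degrees=True); rv=(M.inv()*G).as_rotvec(degrees=True)/n
    out=[]; q=p.copy()
    for k in range(n):
        want=p+(np.array([x,y,z])-p)*(k+1)/n
        d=np.round(M.inv().apply(want-q)*1000,1); r=np.round(rv,2)
        q=q+M.apply(d/1000); M=M*R.from_rotvec(r,degrees=True); out.append([*map(float,d),*map(float,r),jaw])
    for i in range(0,n,5): print(out[i:i+5])
    print("ends",q,M.as_euler('xyz',degrees=True))
E
python3 - <<'E'
from h import *
plan(.613,.010,.405,76,20,85)
E
```

```text
[[-29.6, -18.2, -0.0, -0.0, 0.0, 4.48, 85], [-30.9, -15.8, -0.0, -0.0, 0.0, 4.48, 85], [-32.0, -13.4, -0.1, -0.0, 0.0, 4.48, 85], [-33.0, -10.8, 0.0, -0.0, 0.0, 4.48, 85], [-33.8, -8.2, -0.0, -0.0, 0.0, 4.48, 85]]
[[-34.2, -5.5, -0.0, -0.0, 0.0, 4.48, 85], [-34.6, -2.9, -0.1, -0.0, 0.0, 4.48, 85], [-34.7, -0.1, 0.0, -0.0, 0.0, 4.48, 85], [-34.7, 2.6, -0.0, -0.0, 0.0, 4.48, 85], [-34.3, 5.2, -0.0, -0.0, 0.0, 4.48, 85]]
[[-33.8, 8.0, -0.1, -0.0, 0.0, 4.48, 85], [-33.1, 10.5, 0.0, -0.0, 0.0, 4.48, 85], [-32.1, 13.1, 0.0, -0.0, 0.0, 4.48, 85], [-31.0, 15.6, -0.0, -0.0, 0.0, 4.48, 85], [-29.8, 18.0, -0.0, -0.0, 0.0, 4.48, 85]]
[[-28.2, 20.2, -0.1, -0.0, 0.0, 4.48, 85], [-26.5, 22.3, 0.0, -0.0, 0.0, 4.48, 85], [-24.8, 24.4, -0.0, -0.0, 0.0, 4.48, 85], [-22.7, 26.2, -0.0, -0.0, 0.0, 4.48, 85], [-20.7, 28.0, -0.1, -0.0, 0.0, 4.48, 85]]
ends [0.613  0.0099 0.405 ] [-179.9916    0.0545   76.0862]
```

Call:
{"fn": "apply_moves", "kwargs": {"increments": [[[-30,-18,0,0,0,4.5,85],[-31,-16,0,0,0,4.5,85],[-32,-13,0,0,0,4.5,85],[-33,-11,0,0,0,4.5,85],[-34,-8,0,0,0,4.5,85]]]}}

```text
time_s: 0.6
tool_pos: [0.252, 0.3829, 0.4045]
tcp_rot: [-3.141, -0.0, 2.496]
contact_force: [-0.3, 0.4, -0.6]
width: 0.996
```

Call:
{"fn": "apply_moves", "kwargs": {"increments": [[[-34,-6,0,0,0,4.5,85],[-35,-3,0,0,0,4.5,85],[-35,0,0,0,0,4.5,85],[-35,3,0,0,0,4.5,85],[-34,5,0,0,0,4.5,85]]]}}

```text
time_s: 1.1
tool_pos: [0.3728, 0.2572, 0.4045]
tcp_rot: [-3.141, -0.0, 2.103]
contact_force: [0.1, 0.8, 0.7]
width: 0.998
```

Call:
{"fn": "apply_moves", "kwargs": {"increments": [[[-34,8,0,0,0,4.5,85],[-33,10,0,0,0,4.5,85],[-32,13,0,0,0,4.5,85],[-31,16,0,0,0,4.5,85],[-30,18,0,0,0,4.5,85]]]}}

```text
time_s: 1.6
tool_pos: [0.4931, 0.1318, 0.4045]
tcp_rot: [-3.141, -0.0, 1.71]
contact_force: [1.1, 1.7, 0.2]
width: 0.994
```

Call:
{"fn": "apply_moves", "kwargs": {"increments": [[[-28,20,0,0,0,4.5,85],[-26,22,0,0,0,4.5,85],[-25,24,0,0,0,4.5,85],[-23,26,0,0,0,4,85],[-21,28,0,0,0,4,85]]]}}

```text
time_s: 2.1
tool_pos: [0.6121, 0.0065, 0.4044]
tcp_rot: [-3.141, 0.0, 1.335]
contact_force: [0.2, 0.3, 0.3]
width: 0.996
```

Call:
{"fn": "apply_moves", "kwargs": {"increments": [[[0,0,0,0,0,0,85],[0,0,0,0,0,0,85],[0,0,0,0,0,0,85],[0,0,0,0,0,0,85],[0,0,0,0,0,0,85]]]}}

```text
time_s: 2.6
tool_pos: [0.6109, 0.0084, 0.405]
tcp_rot: [3.141, -0.0, 1.34]
contact_force: [1.0, 0.0, -0.2]
width: 0.997
```

```bash
cat >> h.py <<'E'
def look(name):
    st=readout.sense(); im=snapshot("wrist")[:,:,::-1].copy(); cv2.imwrite(f"pics/{name}.png",im)
    np.savez(f"pics/{name}.npz",tool_pos=st['tool_pos'],tcp_rot=st['tcp_rot'])
    print(st['time_s'],st['tool_pos'],np.degrees(st['tcp_rot']),st['joints'],st['contact_force'],st['width']); return im
def wc(name): return cam("wrist",dict(np.load(f"pics/{name}.npz")))
E
python3 -c "
from h import *
look('w1')"
```

```text
2.6 [0.6109 0.0084 0.405 ] [179.9871  -0.0038  76.7497] [-0.1196  0.4142  0.1824  1.3389  0.      1.6824] [ 0.9659  0.0446 -0.2111] 0.9970497991611066
```

View pics/w1.png

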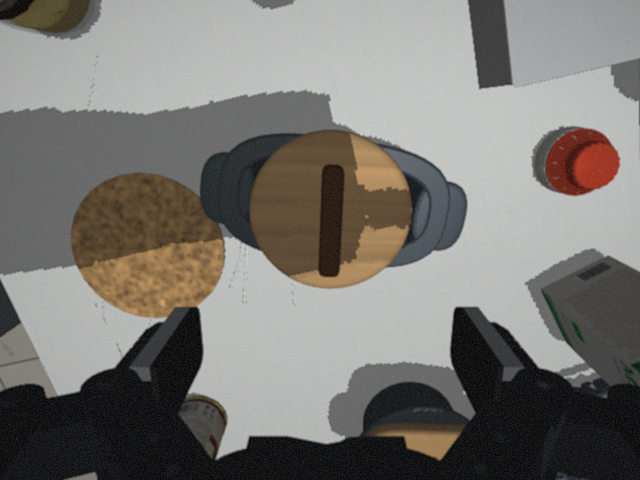

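The wrist view shows the round lid's bar from (334,168) to (329,275). The oblong dish lugs reach about (201,190) and (466,218), the mat spans 71–224 by 173–317, and everything looks undisturbed.

```bash
python3 - <<'E'
from h import *
w,t=wc("w1"),cam("top")
P=[onz(w,u,.12) for u in [(334,168),(329,275)]];e=P[0]-P[1]
print("bar",(P[0]+P[1])/2,np.linalg.norm(e),np.degrees(np.arctan2(e[1],e[0])))
print("tri bar",tri(ray(w,(331.5,221.5)),ray(t,(348,192.5))))
print("mat",onz(w,(147.5,245),.008), tri(ray(w,(147.5,245)),ray(t,(351.2,275.2))))
a,b=[onz(w,u,.066) for u in [(201,190),(466,218)]];print("lugs@.066",a,b,(a+b)/2,np.linalg.norm(a-b),np.degrees(np.arctan2(*(b-a)[1::-1])))
a,b=[onz(w,u,.066) for u in [(250,209),(412,209)]]
c=onz(w,(331,209),.092);print("plate c@.092",c)
im=cv2.imread("pics/w1.png");cv2.imwrite("pics/w1c.png",cv2.resize(im[120:300,190:480],None,fx=2.7,fy=2.7,interpolation=cv2.INTER_CUBIC))
E
```

```text
bar [0.6156 0.0125 0.12  ] 0.06836828558051229 74.40471634716398
tri bar (array([0.6152, 0.0096, 0.104 ]), [np.float64(0.00010159539906546949), np.float64(0.00010159539906560762)])
mat [0.4442 0.0013 0.008 ] (array([ 0.4399, -0.0022, -0.0015]), [np.float64(0.0015436872089537065), np.float64(0.0015436872089537362)])
lugs@.066 [0.5259 0.0448 0.066 ] [ 0.7119 -0.0207  0.066 ] [0.6189 0.0121 0.066 ] 0.1971076818889522 -19.385529711359208
plate c@.092 [0.6163 0.0151 0.092 ]
```

View pics/w1c.png

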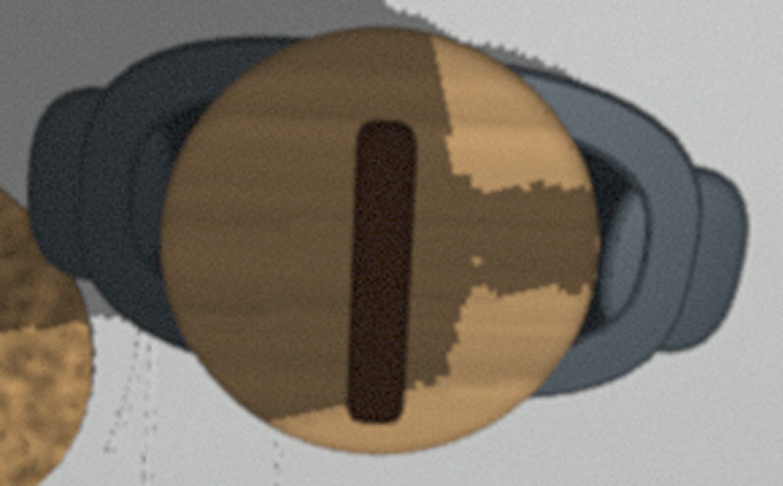

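```bash
python3 - <<'E'
from h import *
plan(.615,.0125,.271,75,5,50)
w=wc("w1")
P=[onz(w,u,.12) for u in [(333,165),(329.3,276.3)]];e=P[0]-P[1]
print("bar",(P[0]+P[1])/2,np.linalg.norm(e),np.degrees(np.arctan2(e[1],e[0])))
a,b=[onz(w,u,.066) for u in [(219.6,184.8),(449.3,199.6)]];print("rim@.066",a,b,(a+b)/2,np.linalg.norm(a-b),np.degrees(np.arctan2(*(b-a)[1::-1])))
E
```

```text
[[1.0, 0.6, 26.8, 0.0, -0.0, 0.35, 50], [1.0, 0.6, 26.8, 0.0, -0.0, 0.35, 50], [1.0, 0.5, 26.8, 0.0, -0.0, 0.35, 50], [1.1, 0.6, 26.8, 0.0, -0.0, 0.35, 50], [1.0, 0.6, 26.8, 0.0, -0.0, 0.35, 50]]
ends [0.615  0.0125 0.271 ] [179.9856  -0.0044  74.9888]
bar [0.6155 0.013  0.12  ] 0.07100840217609158 75.13690814795835
rim@.066 [0.5403 0.0453 0.066 ] [ 0.7018 -0.0039  0.066 ] [0.6211 0.0207 0.066 ] 0.16882324731392948 -16.960860786823392
```

Call:
{"fn": "apply_moves", "kwargs": {"increments": [[[1,0.6,26,0,0,0.4,50],[1,0.6,26,0,0,0.4,50],[1,0.6,26,0,0,0.4,50],[1,0.6,26,0,0,0.4,50],[1,0.6,20,0,0,0,50]]]}}

```text
time_s: 3.15
tool_pos: [0.615, 0.0122, 0.2794]
tcp_rot: [-3.141, 0.0, 1.311]
contact_force: [0.3, -0.5, -0.0]
width: 0.584
```

Call:
{"fn": "apply_moves", "kwargs": {"increments": [[[0,0,5,0,0,0,50],[0,0,4,0,0,0,50],[0,0,0,0,0,0,50],[0,0,0,0,0,0,50],[0,0,0,0,0,0,50]]]}}

```text
time_s: 3.65
tool_pos: [0.6156, 0.0118, 0.2725]
tcp_rot: [3.14, -0.0, 1.311]
contact_force: [-0.0, 0.7, -0.2]
width: 0.586
```

Call:
{"fn": "apply_moves", "kwargs": {"increments": [[[0,0,0,0,0,0,10],[0,0,0,0,0,0,8],[0,0,0,0,0,0,8],[0,0,0,0,0,0,8],[0,0,0,0,0,0,8]]], "newtons": 40}}

```text
time_s: 4.15
tool_pos: [0.6155, 0.0118, 0.2719]
tcp_rot: [3.141, -0.0, 1.311]
contact_force: [0.1, 0.6, 2.5]
width: 0.154
```

Call:
{"fn": "apply_moves", "kwargs": {"increments": [[[0,0,0,0,0,0,8],[0,0,0,0,0,0,8],[0,0,0,0,0,0,8],[0,0,0,0,0,0,8],[0,0,0,0,0,0,8]]]}}

```text
time_s: 4.65
tool_pos: [0.6155, 0.0118, 0.2718]
tcp_rot: [3.141, -0.0, 1.311]
contact_force: [-0.6, -0.1, 4.6]
width: 0.156
```

The round lid is gripped, at a width of about 13 mm. Next I lift it and carry it to the mat.

```bash
python3 - <<'E'
from h import *
s=readout.sense(); plan(.6155,.0118,.332,75,5,8,s)
s['tool_pos']=np.array([.6155,.0118,.332]);plan(.442,-.001,.300,75,10,8,s)
s['tool_pos']=np.array([.442,-.001,.30]);plan(.442,-.001,.217,75,5,8,s)
E
```

```text
[[-0.0, 0.0, -12.0, 0.0, -0.0, 0.02, 8], [-0.0, 0.0, -12.1, 0.0, -0.0, 0.02, 8], [-0.0, 0.0, -12.0, 0.0, -0.0, 0.02, 8], [-0.0, 0.0, -12.0, 0.0, -0.0, 0.02, 8], [-0.0, 0.0, -12.1, 0.0, -0.0, 0.02, 8]]
ends [0.6155 0.0118 0.332 ] [179.9837  -0.0031  74.9881]
[[-5.7, -16.4, 3.2, 0.0, -0.0, 0.01, 8], [-5.7, -16.5, 3.2, 0.0, -0.0, 0.01, 8], [-5.7, -16.4, 3.2, 0.0, -0.0, 0.01, 8], [-5.7, -16.4, 3.2, 0.0, -0.0, 0.01, 8], [-5.7, -16.5, 3.2, 0.0, -0.0, 0.01, 8]]
[[-5.8, -16.4, 3.2, 0.0, -0.0, 0.01, 8], [-5.7, -16.4, 3.2, 0.0, -0.0, 0.01, 8], [-5.7, -16.5, 3.2, 0.0, -0.0, 0.01, 8], [-5.7, -16.4, 3.2, 0.0, -0.0, 0.01, 8], [-5.7, -16.4, 3.2, 0.0, -0.0, 0.01, 8]]
ends [ 0.442 -0.001  0.3  ] [179.9837  -0.0031  74.9881]
[[-0.0, -0.0, 16.6, 0.0, -0.0, 0.02, 8], [-0.0, -0.0, 16.6, 0.0, -0.0, 0.02, 8], [-0.0, -0.0, 16.6, 0.0, -0.0, 0.02, 8], [-0.0, -0.0, 16.6, 0.0, -0.0, 0.02, 8], [-0.0, -0.0, 16.6, 0.0, -0.0, 0.02, 8]]
ends [ 0.442 -0.001  0.217] [179.9837  -0.0031  74.9881]
```

Call:
{"fn": "apply_moves", "kwargs": {"increments": [[[0,0,-8,0,0,0,8],[0,0,-13,0,0,0,8],[0,0,-13,0,0,0,8],[0,0,-13,0,0,0,8],[0,0,-13,0,0,0,8]]]}}

```text
time_s: 5.15
tool_pos: [0.6153, 0.0118, 0.3323]
tcp_rot: [-3.141, 0.0, 1.31]
contact_force: [0.8, -0.8, -1.0]
width: 0.151
```

Call:
{"fn": "apply_moves", "kwargs": {"increments": [[[-5.7,-16.4,3,0,0,0,8],[-5.7,-16.4,3,0,0,0,8],[-5.7,-16.4,3,0,0,0,8],[-5.7,-16.4,3,0,0,0,8],[-5.7,-16.4,3,0,0,0,8]]]}}

```text
time_s: 5.65
tool_pos: [0.528, 0.0053, 0.3167]
tcp_rot: [-3.141, 0.0, 1.31]
contact_force: [0.5, -0.5, -1.9]
width: 0.156
```

Call:
{"fn": "apply_moves", "kwargs": {"increments": [[[-5.7,-16.4,3,0,0,0,8],[-5.7,-16.4,3,0,0,0,8],[-5.7,-16.4,3,0,0,0,8],[-5.7,-16.4,3,0,0,0,8],[-5.7,-16.4,3,0,0,0,8]]]}}

```text
time_s: 6.15
tool_pos: [0.4415, -0.0011, 0.3017]
tcp_rot: [-3.141, 0.0, 1.311]
contact_force: [-0.9, -0.3, -1.5]
width: 0.151
```

Call:
{"fn": "apply_moves", "kwargs": {"increments": [[[0,0,20,0,0,0,8],[0,0,20,0,0,0,8],[0,0,20,0,0,0,8],[0,0,15,0,0,0,8],[0,0,8,0,0,0,8]]]}}

```text
time_s: 6.65
tool_pos: [0.442, -0.001, 0.2178]
tcp_rot: [-3.14, 0.0, 1.31]
contact_force: [0.7, 0.1, -1.6]
width: 0.149
```

Call:
{"fn": "apply_moves", "kwargs": {"increments": [[[0,0,0,0,0,0,8],[0,0,0,0,0,0,8],[0,0,0,0,0,0,8],[0,0,0,0,0,0,8],[0,0,0,0,0,0,8]]]}}

```text
time_s: 7.15
tool_pos: [0.4424, -0.0011, 0.2191]
tcp_rot: [3.141, -0.0, 1.311]
contact_force: [-0.3, -0.0, -2.0]
width: 0.151
```

Call:
{"fn": "apply_moves", "kwargs": {"increments": [[[0,0,1.5,0,0,0,8],[0,0,1,0,0,0,8],[0,0,1,0,0,0,8],[0,0,0.5,0,0,0,8],[0,0,0,0,0,0,8]]]}}

```text
time_s: 7.65
tool_pos: [0.4423, -0.0011, 0.2146]
tcp_rot: [-3.141, 0.0, 1.311]
contact_force: [-0.5, -0.2, -1.2]
width: 0.154
```

Call:
{"fn": "apply_moves", "kwargs": {"increments": [[[0,0,0.5,0,0,0,8],[0,0,0.5,0,0,0,8],[0,0,0.5,0,0,0,8],[0,0,0,0,0,0,8],[0,0,0,0,0,0,8]]]}}

```text
time_s: 8.15
tool_pos: [0.442, -0.001, 0.2137]
tcp_rot: [-3.141, 0.0, 1.311]
contact_force: [-7.5, 2.0, 16.1]
width: 0.152
```

Call:
{"fn": "apply_moves", "kwargs": {"increments": [[[0,0,0,0,0,0,50],[0,0,0,0,0,0,50],[0,0,0,0,0,0,50],[0,0,0,0,0,0,50],[0,0,-5,0,0,0,50]]]}}

```text
time_s: 8.65
tool_pos: [0.4422, -0.001, 0.218]
tcp_rot: [-3.141, 0.0, 1.311]
contact_force: [0.6, -0.2, 0.8]
width: 0.587
```

Call:
{"fn": "apply_moves", "kwargs": {"increments": [[[0,0,-20,0,0,0,50],[0,0,-37,0,0,0,50],[0,0,-37,0,0,0,50],[0,0,-37,0,0,0,50],[3,8,-37,0,0,0,50]]]}}

```text
time_s: 9.15
tool_pos: [0.4499, -0.0001, 0.3883]
tcp_rot: [3.141, 0.0, 1.31]
contact_force: [1.4, -0.5, -0.0]
width: 0.587
```

Call:
{"fn": "apply_moves", "kwargs": {"increments": [[[10,30,0,0,0,0,50],[10,30,-9,0,0,0,50],[10,30,-9,0,0,0,50],[10,30,0,0,0,0,50],[13,40,0,0,0,0,50]]]}}

```text
time_s: 9.65
tool_pos: [0.6197, 0.01, 0.4051]
tcp_rot: [3.141, -0.0, 1.311]
contact_force: [0.3, -0.6, 0.5]
width: 0.586
```

Call:
{"fn": "apply_moves", "kwargs": {"increments": [[[0,0,0,0,0,0,50],[0,0,0,0,0,0,50],[0,0,0,0,0,0,50],[0,0,0,0,0,0,50],[0,0,0,0,0,0,50]]]}}

```text
time_s: 10.15
tool_pos: [0.6183, 0.0098, 0.4048]
tcp_rot: [3.141, -0.0, 1.31]
contact_force: [1.0, 1.3, -0.6]
width: 0.583
```

```bash
python3 -c "
from h import *
look('w2')"
```

```text
10.15 [0.6183 0.0098 0.4048] [179.9657  -0.0044  75.0795] [-0.1158  0.4277  0.2042  1.3467 -0.      1.7154] [ 1.0119  1.3456 -0.6082] 0.5831969163447888
```

View pics/w2.png

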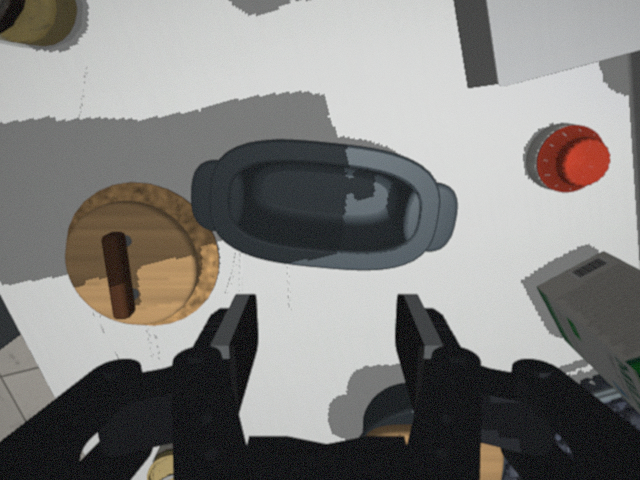

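The round lid lies flat on the mat at about (132,262), and the oblong dish is now uncovered with its rim spanning u 211–438, v 139–270. I'll fit the rim outline to that.

```bash
cat >> h.py <<'E'
def rr(L,W,r,n=24):
    a=np.linspace(0,np.pi/2,n); out=[]
    for k,(sx,sy) in enumerate([(1,1),(-1,1),(-1,-1),(1,-1)]):
        t=a+k*np.pi/2; out.append(np.c_[sx*(L/2-r)+r*np.cos(t),sy*(W/2-r)+r*np.sin(t)])
    return np.vstack(out)
def outline(KT,pts,x,y,ang,z):
    c,s=np.cos(np.radians(ang)),np.sin(np.radians(ang)); P=pts@np.array([[c,s],[-s,c]])+[x,y]
    return np.array([proj(KT,[*p,z]) for p in P])
def fitbox(KT,pts,box,ang,z,x0):
    from scipy.optimize import least_squares
    f=lambda q:(lambda o:np.r_[o.min(0),o.max(0)]-box)(outline(KT,pts,q[0],q[1],ang,z))
    r=least_squares(f,x0,x_scale=.01,diff_step=1e-4); return r.x,r.fun
def overlay(name,KT,shapes,box,out,s=2.7):
    im=cv2.imread(f"pics/{name}.png");u0,v0,u1,v1=box;im=cv2.resize(im[v0:v1,u0:u1],None,fx=s,fy=s,interpolation=cv2.INTER_CUBIC)
    for (pts,x,y,a,z),col in shapes:
        o=(outline(KT,pts,x,y,a,z)-[u0,v0]+.5)*s; cv2.polylines(im,[np.round(o).astype(int)],True,col,1)
    cv2.imwrite(f"pics/{out}.png",im)
E
python3 - <<'E'
from h import *
w=wc("w2")
a,b=[onz(w,u,.06) for u in [(203,195),(447,217)]];ang=np.degrees(np.arctan2(*(b-a)[1::-1]));print("ang",ang,(a+b)/2)
for A in (ang,-17): print(fitbox(w,rr(.172,.096,.04),[211,139,438,270],A,.066,[.618,.012]))
q,_=fitbox(w,rr(.172,.096,.04),[211,139,438,270],-17.5,.066,[.618,.012])
overlay("w2",w,[((rr(.172,.096,.04),*q,-17.5,.066),(0,0,255)),((rr(.14,.064,.03),*q,-17.5,.066),(0,255,0))],(180,120,470,290),"w2o")
E
```

```text
ang -20.17426833533896 [0.6195 0.0122 0.06  ]
(array([0.6181, 0.0122]), array([-3.4737, -2.8253,  3.4667,  4.0262]))
(array([0.6184, 0.0126]), array([-3.5894,  0.1693,  3.6097,  0.4351]))
```

View pics/w2o.png

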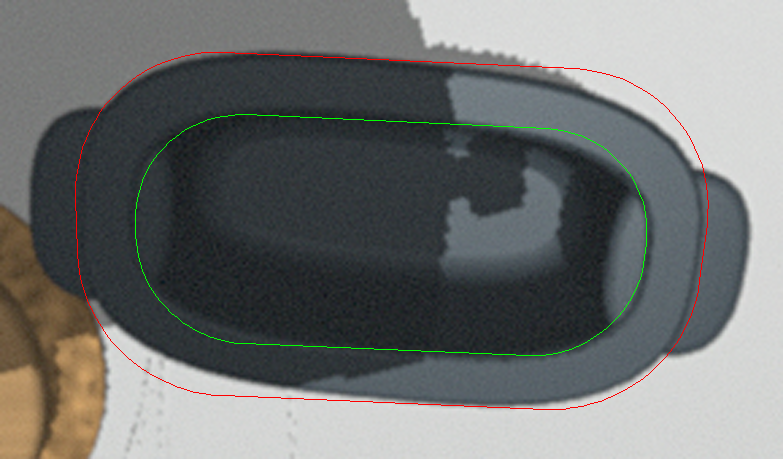

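```bash
cat >> h.py <<'E'
def se(L,W,n,m=96):
    t=np.linspace(0,2*np.pi,m,endpoint=False);c,s=np.cos(t),np.sin(t)
    return np.c_[L/2*np.sign(c)*abs(c)**(2/n),W/2*np.sign(s)*abs(s)**(2/n)]
E
python3 - <<'E'
from h import *
w=wc("w2"); from scipy.optimize import least_squares
for n in (2.5,2.8,3.2):
  for A in (-18,-19.5,-21):
    q,f=fitbox(w,se(.172,.096,n),[210,139.3,438.5,270.7],A,.066,[.618,.012]); print(n,A,q,f)
q,_=fitbox(w,se(.172,.096,2.8),[210,139.3,438.5,270.7],-19.5,.066,[.618,.012])
overlay("w2",w,[((se(.172,.096,2.8),*q,-19.5,.066),(0,0,255)),((se(.14,.064,2.8),*q,-19.5,.066),(0,255,0))],(180,120,470,290),"w2o2")
E
```

```text
2.5 -18 [0.6184 0.0126] [-2.1585  1.6244  2.1623 -1.5592]
2.5 -19.5 [0.6184 0.0125] [-2.1108  1.0715  2.1236 -0.9096]
2.5 -21 [0.6184 0.0124] [-1.99    0.4087  2.0008 -0.1413]
2.8 -18 [0.6182 0.0126] [-2.3748  1.3954  2.3902 -1.2461]
2.8 -19.5 [0.6182 0.0124] [-2.3371  0.6642  2.3478 -0.3836]
2.8 -21 [0.6182 0.0123] [-2.3086 -0.1794  2.307   0.6195]
3.2 -18 [0.6181 0.0125] [-2.6537  1.0593  2.6705 -0.7953]
3.2 -19.5 [0.618  0.0124] [-2.638   0.1572  2.6358  0.2769]
3.2 -21 [0.6179 0.0123] [-2.7354 -0.8413  2.7235  1.4915]
```

View pics/w2o2.png

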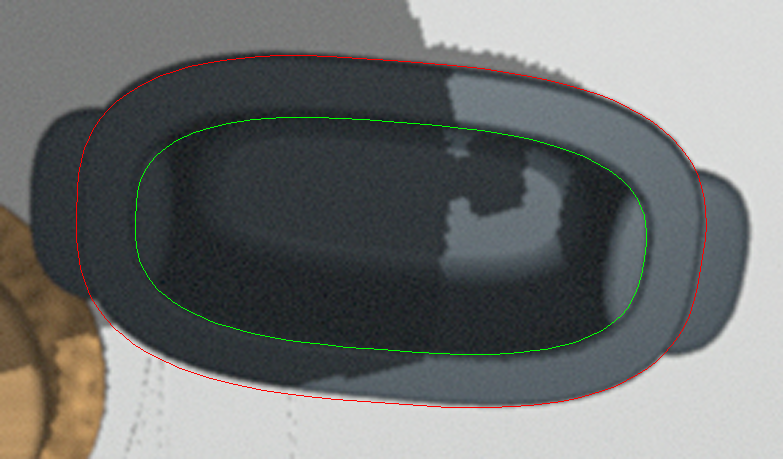

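The outline fits well: the oblong dish is at (0.618, 0.0125), heading -19.5°. Next I hover over the oblong lid, which sits on the square dish.

```bash
python3 - <<'E'
from h import *
plan(.641,.236,.405,107,10,50)
E
```

```text
[[22.4, -3.6, -0.0, 0.0, 0.0, -3.19, 50], [22.6, -2.4, -0.1, 0.0, 0.0, -3.19, 50], [22.8, -1.2, 0.0, 0.0, 0.0, -3.19, 50], [22.7, 0.2, -0.0, 0.0, 0.0, -3.19, 50], [22.7, 1.4, -0.0, 0.0, 0.0, -3.19, 50]]
[[22.5, 2.6, -0.1, 0.0, 0.0, -3.19, 50], [22.4, 3.9, 0.0, 0.0, 0.0, -3.19, 50], [22.2, 5.2, -0.0, 0.0, 0.0, -3.19, 50], [21.8, 6.4, -0.0, 0.0, 0.0, -3.19, 50], [21.4, 7.6, -0.1, 0.0, 0.0, -3.19, 50]]
ends [0.6411 0.236  0.405 ] [179.9697   0.0125 106.9829]
```

Call:
{"fn": "apply_moves", "kwargs": {"increments": [[[22.5,-3.5,0,0,0,-3.2,50],[22.5,-2.5,0,0,0,-3.2,50],[23,-1,0,0,0,-3.2,50],[23,0,0,0,0,-3.2,50],[22.5,1.5,0,0,0,-3.2,50]]]}}

```text
time_s: 10.7
tool_pos: [0.6302, 0.1241, 0.4045]
tcp_rot: [3.141, -0.0, 1.592]
contact_force: [-0.5, -0.5, -0.1]
width: 0.582
```

Call:
{"fn": "apply_moves", "kwargs": {"increments": [[[22.5,2.5,0,0,0,-3.2,50],[22.5,4,0,0,0,-3.2,50],[22,5,0,0,0,-3.2,50],[22,6.5,0,0,0,-3.2,50],[21.5,7.5,0,0,0,-3.2,50]]]}}

```text
time_s: 11.2
tool_pos: [0.6411, 0.2373, 0.4045]
tcp_rot: [3.141, 0.0, 1.871]
contact_force: [0.2, -1.0, -0.2]
width: 0.584
```

Call:
{"fn": "apply_moves", "kwargs": {"increments": [[[0,0,0,0,0,0,50],[0,0,0,0,0,0,50],[0,0,0,0,0,0,50],[0,0,0,0,0,0,50],[0,0,0,0,0,0,50]]]}}

```text
time_s: 11.7
tool_pos: [0.6414, 0.2358, 0.4043]
tcp_rot: [3.141, 0.0, 1.868]
contact_force: [-0.3, -0.5, 0.7]
width: 0.586
```

```bash
python3 -c "
from h import *
look('w3')
w=wc('w3')
overlay('w3',w,[((se(.072,.014,8),.641,.236,107,.12),(0,0,255)),((se(.156,.08,2.8),.641,.236,107,.092),(0,255,0))],(150,80,480,325),'w3o',2.4)"
```

```text
11.7 [0.6414 0.2358 0.4043] [179.9934   0.0045 107.0242] [ 0.2332  0.5528  0.4198  1.4377 -0.0001  1.5069] [-0.3032 -0.4951  0.6962] 0.5863899721729563
```

View pics/w3o.png

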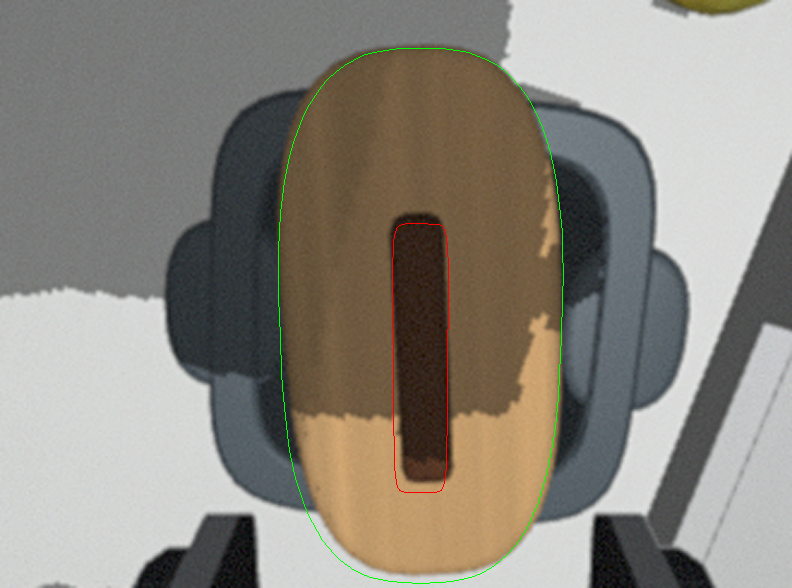

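The bar sits 2–3 mm along +x (tool) from my guess and is turned about 2.4°. I'll aim for (0.6405, 0.2384) with yaw 109.3.

```bash
python3 - <<'E'
from h import *
plan(.6405,.2384,.271,109.3,5,50)
E
```

```text
[[0.5, -0.0, 26.7, 0.0, 0.0, -0.45, 50], [0.6, -0.1, 26.6, 0.0, 0.0, -0.45, 50], [0.5, 0.0, 26.7, 0.0, 0.0, -0.45, 50], [0.5, 0.0, 26.7, 0.0, 0.0, -0.45, 50], [0.5, 0.0, 26.6, 0.0, 0.0, -0.45, 50]]
ends [0.6405 0.2384 0.271 ] [179.9934   0.0032 109.2862]
```

Call:
{"fn": "apply_moves", "kwargs": {"increments": [[[0.5,0,26,0,0,-0.5,50],[0.5,0,26,0,0,-0.5,50],[0.5,0,26,0,0,-0.5,50],[0.5,0,26,0,0,-0.5,50],[0.5,0,20,0,0,-0.3,50]]]}}

```text
time_s: 12.25
tool_pos: [0.6403, 0.2385, 0.2787]
tcp_rot: [-3.141, -0.0, 1.909]
contact_force: [0.2, 0.0, 0.1]
width: 0.587
```

Call:
{"fn": "apply_moves", "kwargs": {"increments": [[[0,0,5,0,0,0,50],[0,0,4,0,0,0,50],[0,0,0,0,0,0,50],[0,0,0,0,0,0,50],[0,0,0,0,0,0,50]]]}}

```text
time_s: 12.75
tool_pos: [0.6408, 0.2389, 0.272]
tcp_rot: [3.14, 0.0, 1.909]
contact_force: [0.5, 0.3, -0.9]
width: 0.584
```

Call:
{"fn": "apply_moves", "kwargs": {"increments": [[[0,0,0,0,0,0,10],[0,0,0,0,0,0,8],[0,0,0,0,0,0,8],[0,0,0,0,0,0,8],[0,0,0,0,0,0,8]]], "newtons": 40}}

```text
time_s: 13.25
tool_pos: [0.6406, 0.2388, 0.2714]
tcp_rot: [3.141, 0.0, 1.909]
contact_force: [-0.8, -0.4, 3.2]
width: 0.154
```

Call:
{"fn": "apply_moves", "kwargs": {"increments": [[[0,0,0,0,0,0,8],[0,0,0,0,0,0,8],[0,0,0,0,0,0,8],[0,0,0,0,0,0,8],[0,0,0,0,0,0,8]]]}}

```text
time_s: 13.75
tool_pos: [0.6406, 0.2388, 0.2713]
tcp_rot: [3.141, 0.0, 1.909]
contact_force: [-0.7, -1.2, 5.2]
width: 0.153
```

Call:
{"fn": "apply_moves", "kwargs": {"increments": [[[0,0,-8,0,0,0,8],[0,0,-13,0,0,0,8],[0,0,-13,0,0,0,8],[0,0,-13,0,0,0,8],[0,0,-13,0,0,0,8]]]}}

```text
time_s: 14.25
tool_pos: [0.6405, 0.2388, 0.3317]
tcp_rot: [-3.141, -0.0, 1.909]
contact_force: [-0.6, 0.3, -2.0]
width: 0.156
```

```bash
python3 - <<'E'
from h import *
s=readout.sense();print(s['tool_pos'],np.degrees(s['tcp_rot']))
# lid offset: bar centre (.6405,.2384) relative to tcp in tool frame
M=R.from_euler('xyz',s['tcp_rot']);off=M.inv().apply(np.array([.6405,.2384,0])-s['tool_pos']*[1,1,0]);print("off",off)
d=109.4-np.degrees(s['tcp_rot'][2]); yaw=160.5-d
th=np.radians(yaw);X=.6182-off[0]*np.cos(th);Y=.0125-off[0]*np.sin(th);print("target",X,Y,yaw)
plan(X,Y,.332,yaw,15,8,s)
E
```

```text
[0.6405 0.2388 0.3317] [-179.9604   -0.0039  109.3877]
off [-0.0004 -0.0001  0.    ]
target 0.6178196756148269 0.012634771824091376 160.48769947065165
[[-13.7, -6.4, -0.0, -0.0, -0.0, -3.41, 8], [-13.3, -7.3, -0.0, -0.0, -0.0, -3.41, 8], [-12.9, -8.0, -0.0, -0.0, -0.0, -3.41, 8], [-12.4, -8.7, -0.1, -0.0, -0.0, -3.41, 8], [-11.8, -9.5, 0.0, -0.0, -0.0, -3.41, 8]]
[[-11.2, -10.2, 0.0, -0.0, -0.0, -3.41, 8], [-10.6, -10.8, -0.0, -0.0, -0.0, -3.41, 8], [-10.0, -11.5, -0.0, -0.0, -0.0, -3.41, 8], [-9.2, -12.0, -0.0, -0.0, -0.0, -3.41, 8], [-8.5, -12.5, -0.0, -0.0, -0.0, -3.41, 8]]
[[-7.8, -13.0, -0.1, -0.0, -0.0, -3.41, 8], [-7.0, -13.5, 0.0, -0.0, -0.0, -3.41, 8], [-6.1, -13.8, 0.0, -0.0, -0.0, -3.41, 8], [-5.4, -14.2, -0.0, -0.0, -0.0, -3.41, 8], [-4.4, -14.5, -0.0, -0.0, -0.0, -3.41, 8]]
ends [0.6178 0.0126 0.332 ] [-179.9782   -0.0333  160.5377]
```

Call:
{"fn": "apply_moves", "kwargs": {"increments": [[[-13.7,-6.4,0,0,0,-3.4,8],[-13.3,-7.3,0,0,0,-3.4,8],[-12.9,-8,0,0,0,-3.4,8],[-12.4,-8.7,0,0,0,-3.4,8],[-11.8,-9.5,0,0,0,-3.4,8]]]}}

```text
time_s: 14.75
tool_pos: [0.6329, 0.1628, 0.3312]
tcp_rot: [-3.141, -0.0, 2.208]
contact_force: [-0.4, 0.5, -1.5]
width: 0.157
```

Call:
{"fn": "apply_moves", "kwargs": {"increments": [[[-11.2,-10.2,0,0,0,-3.4,8],[-10.6,-10.8,0,0,0,-3.4,8],[-10,-11.5,0,0,0,-3.4,8],[-9.2,-12,0,0,0,-3.4,8],[-8.5,-12.5,0,0,0,-3.4,8]]]}}

```text
time_s: 15.25
tool_pos: [0.6251, 0.0875, 0.3313]
tcp_rot: [-3.141, -0.001, 2.505]
contact_force: [0.1, 1.0, -0.1]
width: 0.155
```

Call:
{"fn": "apply_moves", "kwargs": {"increments": [[[-7.8,-13,0,0,0,-3.4,8],[-7,-13.5,0,0,0,-3.4,8],[-6.1,-13.8,0,0,0,-3.4,8],[-5.4,-14.2,0,0,0,-3.4,8],[-4.4,-14.5,0,0,0,-3.4,8]]]}}

```text
time_s: 15.75
tool_pos: [0.6175, 0.0121, 0.3313]
tcp_rot: [-3.141, -0.001, 2.802]
contact_force: [-0.1, 0.2, -1.0]
width: 0.15
```

Call:
{"fn": "apply_moves", "kwargs": {"increments": [[[0,0,0,0,0,0,8],[0,0,0,0,0,0,8],[0,0,0,0,0,0,8],[0,0,0,0,0,0,8],[0,0,0,0,0,0,8]]]}}

```text
time_s: 16.25
tool_pos: [0.6177, 0.0131, 0.3312]
tcp_rot: [3.142, -0.0, 2.799]
contact_force: [-0.1, -0.1, -1.7]
width: 0.152
```

```bash
python3 - <<'E'
from h import *
plan(.6178,.0126,.276,160.5,5,8); look('w4')
# square dish fit from w3 (partly covered)
w=wc('w3'); g=lambda x,y:(150+x/2.4,80+y/2.4)
a,b=[onz(w,g(*u),.06) for u in [(190,302),(663,330)]];A=np.degrees(np.arctan2(*(b-a)[1::-1]));print("lugs",(a+b)/2,A)
t=cam("top"); c=[onz(t,u,.06) for u in [(241,149),(252.5,213)]];print(c,(c[0]+c[1])/2)
for ang in (10,12,14):print(ang,fitbox(w,se(.136,.136,5),[*g(211,92),*g(656,522)],ang,.066,[.64,.23]))
E
```

```text
[[-0.1, -0.1, 11.0, 0.0, -0.0, -0.02, 8], [-0.0, -0.1, 11.1, 0.0, -0.0, -0.02, 8], [-0.1, -0.1, 11.0, 0.0, -0.0, -0.02, 8], [-0.1, -0.1, 11.1, 0.0, -0.0, -0.02, 8], [-0.0, -0.1, 11.0, 0.0, -0.0, -0.02, 8]]
ends [0.6178 0.0126 0.276 ] [179.999   -0.002  160.4969]
16.25 [0.6177 0.0131 0.3312] [179.999   -0.002  160.3969] [-0.1106  0.4503  0.0412  1.1617  0.      0.2316] [-0.0711 -0.1447 -1.6546] 0.15226323222523294
lugs [0.6444 0.2338 0.06  ] 13.584504383703246
[array([0.7191, 0.2484, 0.06  ]), array([0.5749, 0.2188, 0.06  ])] [0.647  0.2336 0.06  ]
10 (array([0.6444, 0.2329]), array([-3.8338, -3.4053,  3.6264,  4.9795]))
12 (array([0.6444, 0.2333]), array([-2.4294, -2.295 ,  2.2983,  3.3165]))
14 (array([0.6447, 0.2337]), array([-1.3324, -1.1924,  1.321 ,  1.734 ]))
```

Call:
{"fn": "apply_moves", "kwargs": {"increments": [[[0,-0.5,12,0,0,0,8],[0,0,12,0,0,0,8],[0,0,12,0,0,0,8],[0,0,10,0,0,0,8],[0,0,8,0,0,0,8]]]}}

```text
time_s: 16.8
tool_pos: [0.6173, 0.0122, 0.2758]
tcp_rot: [-3.141, -0.001, 2.799]
contact_force: [-0.4, -0.5, -1.3]
width: 0.154
```

Call:
{"fn": "apply_moves", "kwargs": {"increments": [[[0,0,2,0,0,0,8],[0,0,2,0,0,0,8],[0,0,2,0,0,0,8],[0,0,1,0,0,0,8],[0,0,1,0,0,0,8]]]}}

```text
time_s: 17.3
tool_pos: [0.6175, 0.0122, 0.2694]
tcp_rot: [3.141, 0.0, 2.799]
contact_force: [-0.1, 0.2, -1.8]
width: 0.152
```

Call:
{"fn": "apply_moves", "kwargs": {"increments": [[[0,0,2,0,0,0,8],[0,0,2,0,0,0,8],[0,0,2,0,0,0,8],[0,0,1,0,0,0,8],[0,0,1,0,0,0,8]]]}}

```text
time_s: 17.8
tool_pos: [0.6175, 0.0122, 0.261]
tcp_rot: [-3.142, -0.0, 2.799]
contact_force: [-0.2, -0.3, -2.2]
width: 0.159
```

Call:
{"fn": "apply_moves", "kwargs": {"increments": [[[0,0,1,0,0,0,8],[0,0,1,0,0,0,8],[0,0,1,0,0,0,8],[0,0,0,0,0,0,8],[0,0,0,0,0,0,8]]]}}

```text
time_s: 18.3
tool_pos: [0.6175, 0.0122, 0.2582]
tcp_rot: [-3.142, 0.0, 2.799]
contact_force: [-0.0, 0.9, -1.3]
width: 0.152
```

Call:
{"fn": "apply_moves", "kwargs": {"increments": [[[0,0,0.5,0,0,0,8],[0,0,0.5,0,0,0,8],[0,0,0.5,0,0,0,8],[0,0,0,0,0,0,8],[0,0,0,0,0,0,8]]]}}

```text
time_s: 18.8
tool_pos: [0.6175, 0.0122, 0.2573]
tcp_rot: [3.141, 0.001, 2.799]
contact_force: [-4.1, 0.4, 7.5]
width: 0.15
```

The oblong lid is seated: TCP is at 0.2573 and contact is felt. I'll release and look at the square dish.

Call:
{"fn": "apply_moves", "kwargs": {"increments": [[[0,0,0,0,0,0,50],[0,0,0,0,0,0,50],[0,0,0,0,0,0,50],[0,0,0,0,0,0,50],[0,0,-5,0,0,0,50]]]}}

```text
time_s: 19.3
tool_pos: [0.6173, 0.0122, 0.2613]
tcp_rot: [-3.141, -0.001, 2.799]
contact_force: [0.6, -0.7, 0.5]
width: 0.587
```

Call:
{"fn": "apply_moves", "kwargs": {"increments": [[[0,0,-20,0,0,0,50],[0,0,-37,0,0,0,50],[0,0,-37,0,0,0,50],[0,0,-30,0,0,0,50],[0,0,-18,0,0,0,50]]]}}

```text
time_s: 19.8
tool_pos: [0.6174, 0.0122, 0.4067]
tcp_rot: [3.141, 0.003, 2.799]
contact_force: [0.9, 0.7, -0.0]
width: 0.583
```

```bash
python3 - <<'E'
from h import *
plan(.644,.2335,.405,103.5,10,50)
E
```

```text
[[4.9, 21.7, 0.2, 0.01, 0.01, 5.69, 50], [7.1, 21.2, 0.1, 0.01, 0.01, 5.69, 50], [9.1, 20.3, 0.2, 0.01, 0.01, 5.69, 50], [11.1, 19.3, 0.1, 0.01, 0.01, 5.69, 50], [12.9, 18.2, 0.2, 0.01, 0.01, 5.69, 50]]
[[14.7, 16.8, 0.2, 0.01, 0.01, 5.69, 50], [16.3, 15.2, 0.1, 0.01, 0.01, 5.69, 50], [17.7, 13.5, 0.2, 0.01, 0.01, 5.69, 50], [19.0, 11.7, 0.1, 0.01, 0.01, 5.69, 50], [20.0, 9.8, 0.2, 0.01, 0.01, 5.69, 50]]
ends [0.644  0.2335 0.405 ] [179.9712   0.0191 103.488 ]
```

Call:
{"fn": "apply_moves", "kwargs": {"increments": [[[5,21.5,0,0,0,5.7,50],[7,21,0,0,0,5.7,50],[9,20.5,0,0,0,5.7,50],[11,19.5,0,0,0,5.7,50],[13,18,0,0,0,5.7,50]]]}}

```text
time_s: 20.3
tool_pos: [0.6308, 0.1235, 0.4041]
tcp_rot: [3.141, 0.0, 2.298]
contact_force: [-0.1, 0.8, 0.4]
width: 0.586
```

Call:
{"fn": "apply_moves", "kwargs": {"increments": [[[14.5,17,0,0,0,5.7,50],[16.5,15,0,0,0,5.7,50],[17.5,13.5,0,0,0,5.7,50],[19,11.5,0,0,0,5.7,50],[20,10,0,0,0,5.7,50]]]}}

```text
time_s: 20.8
tool_pos: [0.6442, 0.234, 0.4041]
tcp_rot: [3.141, 0.0, 1.8]
contact_force: [1.0, -0.8, 0.6]
width: 0.589
```

Call:
{"fn": "apply_moves", "kwargs": {"increments": [[[0,0,0,0,0,0,50],[0,0,0,0,0,0,50],[0,0,0,0,0,0,50],[0,0,0,0,0,0,50],[0,0,0,0,0,0,50]]]}}

```text
time_s: 21.3
tool_pos: [0.6443, 0.2324, 0.4039]
tcp_rot: [3.141, 0.0, 1.804]
contact_force: [-0.3, 0.1, 0.5]
width: 0.589
```

```bash
python3 - <<'E'
from h import *
look('w5'); w=wc('w5'); q=(.6445,.2335,13.5,.066)
overlay('w5',w,[((se(.136,.136,5),*q),(0,0,255)),((se(.104,.104,5),*q),(0,255,0))],(150,80,480,325),'w5o',2.4)
E
```

```text
21.3 [0.6443 0.2324 0.4039] [179.9919   0.0049 103.3725] [ 0.2274  0.5561  0.4246  1.4392 -0.0001  1.5648] [-0.2503  0.1039  0.4928] 0.5892116100909954
```

View pics/w5o.png

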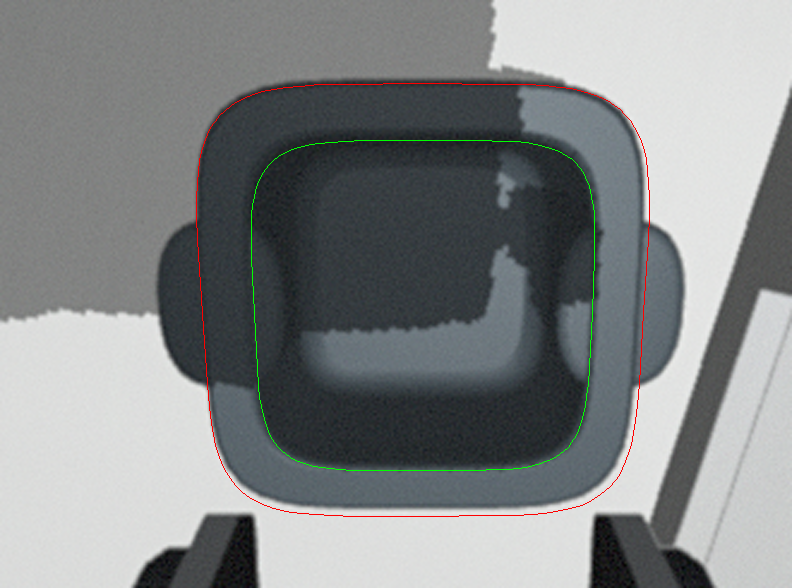

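The square dish fits at (0.6438, 0.235) with heading 13.5°; the real rim sits about 2 mm towards the image top from the model. Next is the square lid. First I'll check how high the container beside it stands.

```bash
python3 - <<'E'
from h import *
t,s=cam("top"),cam("scene")
print("container fr",tri(ray(t,(530,157)),ray(s,(547,322))),"br",tri(ray(t,(521,75)),ray(s,(592,264))))
print("carton base",onz(t,(400,125),0),onz(s,(463,240),0), onz(s,(495,250),0))
st=readout.sense();plan(.58,0,.42,90,10,35,st); 
st['tool_pos']=np.array([.58,0,.42]);st['tcp_rot']=np.array([np.pi,0,np.pi/2]);plan(.6415,-.2385,.405,77,10,35,st)
E
```

```text
container fr (array([ 0.6965, -0.3775,  0.0756]), [np.float64(0.007680361250904258), np.float64(0.007680361250904318)]) br (array([ 0.8888, -0.3723,  0.0653]), [np.float64(0.000859516603506031), np.float64(0.0008595166035059515)])
carton base [ 0.7958 -0.1157  0.    ] [ 0.8076 -0.131   0.    ] [ 0.8353 -0.1995  0.    ]
[[-21.1, -11.6, -1.6, 0.0, 0.0, 1.34, 35], [-21.4, -11.2, -1.6, 0.0, 0.0, 1.34, 35], [-21.7, -10.6, -1.6, 0.0, 0.0, 1.34, 35], [-21.9, -10.1, -1.7, 0.0, 0.0, 1.34, 35], [-22.1, -9.7, -1.6, 0.0, 0.0, 1.34, 35]]
[[-22.4, -9.1, -1.6, 0.0, 0.0, 1.34, 35], [-22.5, -8.5, -1.6, 0.0, 0.0, 1.34, 35], [-22.8, -8.1, -1.6, 0.0, 0.0, 1.34, 35], [-22.9, -7.5, -1.6, 0.0, 0.0, 1.34, 35], [-23.1, -6.9, -1.7, 0.0, 0.0, 1.34, 35]]
ends [ 0.58 -0.    0.42] [179.9904  -0.0004  89.972 ]
[[-23.8, 6.1, 1.5, 0.0, -0.0, 1.3, 35], [-23.8, 6.7, 1.5, 0.0, -0.0, 1.3, 35], [-23.5, 7.3, 1.5, 0.0, -0.0, 1.3, 35], [-23.4, 7.7, 1.5, 0.0, -0.0, 1.3, 35], [-23.2, 8.3, 1.5, 0.0, -0.0, 1.3, 35]]
[[-23.0, 8.8, 1.5, 0.0, -0.0, 1.3, 35], [-22.8, 9.3, 1.5, 0.0, -0.0, 1.3, 35], [-22.5, 9.9, 1.5, 0.0, -0.0, 1.3, 35], [-22.4, 10.3, 1.5, 0.0, -0.0, 1.3, 35], [-22.1, 10.9, 1.5, 0.0, -0.0, 1.3, 35]]
ends [ 0.6415 -0.2385  0.405 ] [180.   0.  77.]
```

Call:
{"fn": "apply_moves", "kwargs": {"increments": [[[-21,-11.5,-2,0,0,1.3,35],[-21.5,-11,-2,0,0,1.3,35],[-21.5,-10.5,-2,0,0,1.3,35],[-22,-10,-2,0,0,1.3,35],[-22,-9.5,-2,0,0,1.4,35]]]}}

```text
time_s: 21.85
tool_pos: [0.6125, 0.116, 0.4139]
tcp_rot: [3.141, 0.0, 1.688]
contact_force: [-0.3, -0.1, -0.1]
width: 0.409
```

Call:
{"fn": "apply_moves", "kwargs": {"increments": [[[-22.5,-9,-1,0,0,1.3,35],[-22.5,-8.5,-1,0,0,1.3,35],[-23,-8,-1,0,0,1.3,35],[-23,-7.5,-1,0,0,1.4,35],[-23,-7,-1,0,0,1.4,35]]]}}

```text
time_s: 22.35
tool_pos: [0.5809, -0.0007, 0.4189]
tcp_rot: [3.141, 0.0, 1.571]
contact_force: [0.7, -0.1, -0.0]
width: 0.412
```

Call:
{"fn": "apply_moves", "kwargs": {"increments": [[[-24,6,1.5,0,0,1.3,35],[-24,6.5,1.5,0,0,1.3,35],[-23.5,7.5,1.5,0,0,1.3,35],[-23.5,7.5,1.5,0,0,1.3,35],[-23,8.5,1.5,0,0,1.3,35]]]}}

```text
time_s: 22.85
tool_pos: [0.6121, -0.1204, 0.4113]
tcp_rot: [3.141, 0.0, 1.458]
contact_force: [0.1, 0.0, 0.2]
width: 0.407
```

Call:
{"fn": "apply_moves", "kwargs": {"increments": [[[-23,9,1.5,0,0,1.3,35],[-23,9,1.5,0,0,1.3,35],[-22.5,10,1.5,0,0,1.3,35],[-22.5,10.5,1.5,0,0,1.3,35],[-22,11,1.5,0,0,1.3,35]]]}}

```text
time_s: 23.35
tool_pos: [0.6433, -0.2398, 0.4037]
tcp_rot: [3.142, 0.0, 1.344]
contact_force: [-0.3, 0.1, -0.3]
width: 0.408
```

Call:
{"fn": "apply_moves", "kwargs": {"increments": [[[0,0,0,0,0,0,35],[0,0,0,0,0,0,35],[0,0,0,0,0,0,35],[0,0,0,0,0,0,35],[0,0,0,0,0,0,35]]]}}

```text
time_s: 23.85
tool_pos: [0.6433, -0.2378, 0.404]
tcp_rot: [3.141, 0.0, 1.346]
contact_force: [-1.0, -0.8, 0.7]
width: 0.408
```

```bash
python3 - <<'E'
from h import *
look('w6'); w=wc('w6')
overlay('w6',w,[((se(.072,.014,8),.6415,-.2385,77,.12),(0,0,255)),((se(.12,.12,5),.6415,-.2385,77,.092),(0,255,0))],(150,80,480,325),'w6o',2.4)
E
```

```text
23.85 [ 0.6433 -0.2378  0.404 ] [179.981    0.0045  77.1381] [-0.4728  0.5578  0.4281  1.4408  0.      1.3225] [-0.9652 -0.8214  0.6973] 0.40768230159793095
```

View pics/w6o.png

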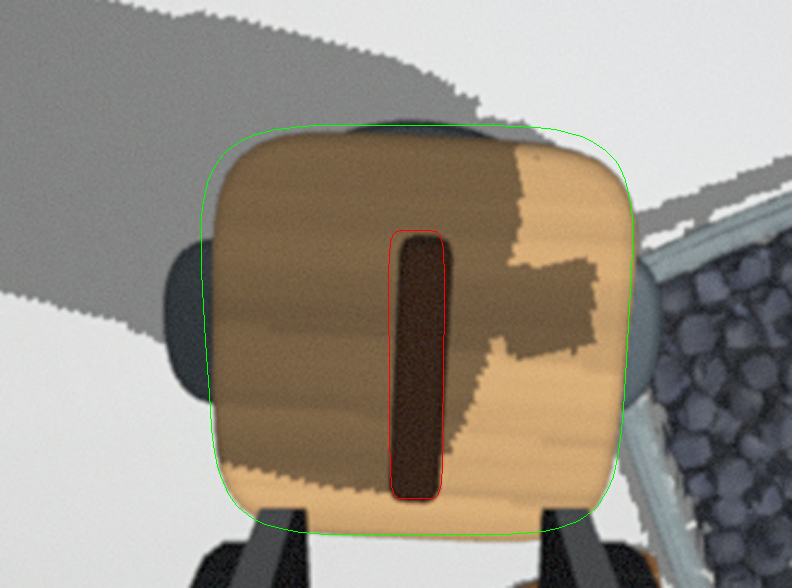

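```bash
python3 - <<'E'
from h import *
plan(.6423,-.2393,.271,74.9,5,35)
E
```

```text
[[-0.3, -0.1, 26.6, 0.0, 0.0, 0.45, 35], [-0.3, -0.2, 26.6, 0.0, 0.0, 0.45, 35], [-0.3, -0.1, 26.6, 0.0, 0.0, 0.45, 35], [-0.3, -0.2, 26.6, 0.0, 0.0, 0.45, 35], [-0.4, -0.1, 26.6, 0.0, 0.0, 0.45, 35]]
ends [ 0.6423 -0.2393  0.271 ] [179.983    0.0005  74.8808]
```

Call:
{"fn": "apply_moves", "kwargs": {"increments": [[[-0.3,-0.2,26,0,0,0.5,35],[-0.3,-0.2,26,0,0,0.5,35],[-0.3,-0.2,26,0,0,0.5,35],[-0.3,0,26,0,0,0.5,35],[-0.3,0,20,0,0,0.2,35]]]}}

```text
time_s: 24.4
tool_pos: [0.6421, -0.2394, 0.2782]
tcp_rot: [-3.141, -0.0, 1.307]
contact_force: [-0.4, 0.1, -0.1]
width: 0.409
```

Call:
{"fn": "apply_moves", "kwargs": {"increments": [[[0,0,5,0,0,0,35],[0,0,4,0,0,0,35],[0,0,0,0,0,0,35],[0,0,0,0,0,0,35],[0,0,0,0,0,0,35]]]}}

```text
time_s: 24.9
tool_pos: [0.6426, -0.2399, 0.2716]
tcp_rot: [3.14, 0.0, 1.307]
contact_force: [-0.6, -0.6, 0.4]
width: 0.409
```

Call:
{"fn": "apply_moves", "kwargs": {"increments": [[[0,0,0,0,0,0,10],[0,0,0,0,0,0,8],[0,0,0,0,0,0,8],[0,0,0,0,0,0,8],[0,0,0,0,0,0,8]]], "newtons": 40}}

```text
time_s: 25.4
tool_pos: [0.6424, -0.2399, 0.2712]
tcp_rot: [3.141, 0.0, 1.307]
contact_force: [-2.3, -0.3, 6.0]
width: 0.152
```

Call:
{"fn": "apply_moves", "kwargs": {"increments": [[[0,0,0,0,0,0,8],[0,0,0,0,0,0,8],[0,0,0,0,0,0,8],[0,0,0,0,0,0,8],[0,0,0,0,0,0,8]]]}}

```text
time_s: 25.9
tool_pos: [0.6424, -0.2399, 0.2712]
tcp_rot: [3.141, 0.0, 1.307]
contact_force: [-2.1, 0.5, 5.0]
width: 0.155
```

Call:
{"fn": "apply_moves", "kwargs": {"increments": [[[0,0,-8,0,0,0,8],[0,0,-17,0,0,0,8],[0,0,-25,0,0,0,8],[0,0,-25,0,0,0,8],[0,0,-25,0,0,0,8]]]}}

```text
time_s: 26.4
tool_pos: [0.6423, -0.2397, 0.372]
tcp_rot: [-3.141, -0.0, 1.307]
contact_force: [1.1, -0.2, -1.6]
width: 0.152
```

```bash
python3 - <<'E'
from h import *
s=readout.sense();print(s['tool_pos'],np.degrees(s['tcp_rot']))
M=R.from_euler('xyz',s['tcp_rot']);off=M.inv().apply(np.array([.6423,-.2393,0])-s['tool_pos']*[1,1,0]);print("off",off)
yaw=103.5; th=np.radians(yaw);X=.6438-off[0]*np.cos(th);Y=.2351-off[0]*np.sin(th);print("target",X,Y)
plan(.59,0,.371,90,10,8,s)
s['tool_pos']=np.array([.59,0,.371]);s['tcp_rot']=np.array([np.pi,0,np.pi/2]);plan(X,Y,.332,yaw,10,8,s)
E
```

```text
[ 0.6423 -0.2397  0.372 ] [-179.9932   -0.0079   74.8924]
off [ 0.0004 -0.0001  0.    ]
target 0.6439010052733954 0.23467928275794828
[[21.8, -11.3, 0.1, -0.0, -0.0, -1.51, 8], [22.1, -10.7, 0.1, -0.0, -0.0, -1.51, 8], [22.3, -10.1, 0.1, -0.0, -0.0, -1.51, 8], [22.6, -9.6, 0.1, -0.0, -0.0, -1.51, 8], [22.9, -8.9, 0.1, -0.0, -0.0, -1.51, 8]]
[[23.0, -8.4, 0.1, -0.0, -0.0, -1.51, 8], [23.3, -7.7, 0.1, -0.0, -0.0, -1.51, 8], [23.5, -7.1, 0.1, -0.0, -0.0, -1.51, 8], [23.7, -6.5, 0.1, -0.0, -0.0, -1.51, 8], [23.8, -5.8, 0.1, -0.0, -0.0, -1.51, 8]]
ends [ 0.59  -0.     0.371] [-179.9955   -0.0094   89.9924]
[[23.5, 5.4, 3.9, -0.0, 0.0, -1.35, 8], [23.3, 5.9, 3.9, -0.0, 0.0, -1.35, 8], [23.2, 6.5, 3.9, -0.0, 0.0, -1.35, 8], [23.0, 7.1, 3.9, -0.0, 0.0, -1.35, 8], [22.9, 7.5, 3.9, -0.0, 0.0, -1.35, 8]]
[[22.6, 8.1, 3.9, -0.0, 0.0, -1.35, 8], [22.5, 8.7, 3.9, -0.0, 0.0, -1.35, 8], [22.3, 9.2, 3.9, -0.0, 0.0, -1.35, 8], [22.0, 9.6, 3.9, -0.0, 0.0, -1.35, 8], [21.8, 10.3, 3.9, -0.0, 0.0, -1.35, 8]]
ends [0.644  0.2347 0.332 ] [-180.     0.   103.5]
```

Call:
{"fn": "apply_moves", "kwargs": {"increments": [[[22,-11.5,0,0,0,-1.5,8],[22,-10.5,0,0,0,-1.5,8],[22.5,-10,0,0,0,-1.5,8],[22.5,-9.5,0,0,0,-1.5,8],[23,-9,0,0,0,-1.5,8]]]}}

```text
time_s: 26.9
tool_pos: [0.6162, -0.1187, 0.371]
tcp_rot: [-3.142, -0.0, 1.439]
contact_force: [0.6, 0.8, -2.2]
width: 0.156
```

Call:
{"fn": "apply_moves", "kwargs": {"increments": [[[23,-8.5,0,0,0,-1.5,8],[23.5,-7.5,0,0,0,-1.5,8],[23.5,-7,0,0,0,-1.5,8],[23.5,-6.5,0,0,0,-1.5,8],[24,-6,0,0,0,-1.5,8]]]}}

```text
time_s: 27.4
tool_pos: [0.5902, 0.0013, 0.371]
tcp_rot: [3.142, -0.0, 1.57]
contact_force: [0.5, -0.2, -2.1]
width: 0.155
```

Call:
{"fn": "apply_moves", "kwargs": {"increments": [[[23.5,5.5,3,0,0,-1.4,8],[23.5,6,3,0,0,-1.4,8],[23,6.5,3,0,0,-1.4,8],[23,7,4,0,0,-1.3,8],[23,7.5,4,0,0,-1.3,8]]]}}

```text
time_s: 27.9
tool_pos: [0.6178, 0.1189, 0.3539]
tcp_rot: [3.142, -0.0, 1.689]
contact_force: [-0.2, -0.2, -1.4]
width: 0.156
```

Call:
{"fn": "apply_moves", "kwargs": {"increments": [[[22.5,8,4,0,0,-1.4,8],[22.5,8.5,4,0,0,-1.4,8],[22,9,4,0,0,-1.4,8],[22,9.5,4,0,0,-1.3,8],[22,10,4,0,0,-1.3,8]]]}}

```text
time_s: 28.4
tool_pos: [0.6439, 0.2358, 0.3338]
tcp_rot: [-3.141, -0.0, 1.807]
contact_force: [-0.2, -0.9, -2.7]
width: 0.149
```

Call:
{"fn": "apply_moves", "kwargs": {"increments": [[[0,0,0,0,0,0,8],[0,0,0,0,0,0,8],[0,0,0,0,0,0,8],[0,0,0,0,0,0,8],[0,0,0,0,0,0,8]]]}}

```text
time_s: 28.9
tool_pos: [0.6438, 0.2342, 0.334]
tcp_rot: [3.141, 0.0, 1.805]
contact_force: [0.1, -0.5, -1.7]
width: 0.155
```

```bash
python3 - <<'E'
from h import *
s=readout.sense();print(s['tool_pos'],s['width'])
plan(.6439,.2347,.276,103.5,5,8,s)
E
```

```text
[0.6438 0.2342 0.334 ] 0.15478020138190818
[[0.1, 0.0, 11.6, 0.0, 0.0, -0.01, 8], [0.1, 0.1, 11.6, 0.0, 0.0, -0.01, 8], [0.1, 0.0, 11.6, 0.0, 0.0, -0.01, 8], [0.1, 0.1, 11.6, 0.0, 0.0, -0.01, 8], [0.1, 0.0, 11.6, 0.0, 0.0, -0.01, 8]]
ends [0.6439 0.2347 0.276 ] [179.9861   0.001  103.4886]
```

Call:
{"fn": "apply_moves", "kwargs": {"increments": [[[0.5,0,14,0,0,0,8],[0,0,14,0,0,0,8],[0,0,14,0,0,0,8],[0,0,10,0,0,0,8],[0,0,6,0,0,0,8]]]}}

```text
time_s: 29.4
tool_pos: [0.6436, 0.235, 0.275]
tcp_rot: [-3.141, 0.0, 1.806]
contact_force: [-0.3, -0.2, -1.5]
width: 0.157
```

Call:
{"fn": "apply_moves", "kwargs": {"increments": [[[0,0,2,0,0,0,8],[0,0,2,0,0,0,8],[0,0,2,0,0,0,8],[0,0,1,0,0,0,8],[0,0,1,0,0,0,8]]]}}

```text
time_s: 29.9
tool_pos: [0.6437, 0.2353, 0.2678]
tcp_rot: [3.141, 0.0, 1.806]
contact_force: [-0.2, -0.3, -1.4]
width: 0.153
```

Call:
{"fn": "apply_moves", "kwargs": {"increments": [[[0,0,2,0,0,0,8],[0,0,2,0,0,0,8],[0,0,2,0,0,0,8],[0,0,1,0,0,0,8],[0,0,1,0,0,0,8]]]}}

```text
time_s: 30.4
tool_pos: [0.6437, 0.2353, 0.2596]
tcp_rot: [-3.142, 0.0, 1.806]
contact_force: [-0.3, 0.2, -1.7]
width: 0.151
```

Call:
{"fn": "apply_moves", "kwargs": {"increments": [[[0,0,1,0,0,0,8],[0,0,1,0,0,0,8],[0,0,0.5,0,0,0,8],[0,0,0.5,0,0,0,8],[0,0,0,0,0,0,8]]]}}

```text
time_s: 30.9
tool_pos: [0.6436, 0.2353, 0.2572]
tcp_rot: [3.141, 0.0, 1.806]
contact_force: [-2.7, -0.7, 4.4]
width: 0.152
```

The square lid is seated (0.2572, contact felt). Next I look at the uncovered round dish.

Call:
{"fn": "apply_moves", "kwargs": {"increments": [[[0,0,0,0,0,0,50],[0,0,0,0,0,0,50],[0,0,0,0,0,0,50],[0,0,0,0,0,0,50],[0,0,-5,0,0,0,50]]]}}

```text
time_s: 31.4
tool_pos: [0.6435, 0.2352, 0.2612]
tcp_rot: [-3.141, 0.0, 1.806]
contact_force: [0.3, 0.1, -1.3]
width: 0.583
```

Call:
{"fn": "apply_moves", "kwargs": {"increments": [[[0,0,-20,0,0,0,50],[0,0,-37,0,0,0,50],[0,0,-37,0,0,0,50],[0,0,-37,0,0,0,50],[0,0,-12,0,0,0,50]]]}}

```text
time_s: 31.9
tool_pos: [0.6436, 0.2353, 0.4091]
tcp_rot: [3.136, -0.0, 1.806]
contact_force: [1.0, -0.5, 0.1]
width: 0.586
```

```bash
python3 - <<'E'
from h import *
st=readout.sense();plan(.58,0,.42,90,10,50,st); 
st['tool_pos']=np.array([.58,0,.42]);st['tcp_rot']=np.array([np.pi,0,np.pi/2]);plan(.6415,-.2385,.405,75,10,50,st)
E
```

```text
[[-21.4, -11.7, -1.1, 0.03, -0.0, 1.35, 50], [-21.7, -11.1, -1.2, 0.03, -0.0, 1.35, 50], [-21.9, -10.7, -1.1, 0.03, -0.0, 1.35, 50], [-22.1, -10.1, -1.2, 0.03, -0.0, 1.35, 50], [-22.4, -9.6, -1.1, 0.03, -0.0, 1.35, 50]]
[[-22.7, -9.1, -1.1, 0.03, -0.0, 1.35, 50], [-22.8, -8.6, -1.1, 0.03, -0.0, 1.35, 50], [-23.0, -8.0, -1.1, 0.03, -0.0, 1.35, 50], [-23.2, -7.4, -1.1, 0.03, -0.0, 1.35, 50], [-23.4, -6.9, -1.1, 0.03, -0.0, 1.35, 50]]
ends [ 0.58 -0.    0.42] [-179.9913   -0.0355   89.9886]
[[-23.8, 6.1, 1.5, 0.0, -0.0, 1.5, 50], [-23.7, 6.8, 1.5, 0.0, -0.0, 1.5, 50], [-23.5, 7.4, 1.5, 0.0, -0.0, 1.5, 50], [-23.3, 8.0, 1.5, 0.0, -0.0, 1.5, 50], [-23.1, 8.6, 1.5, 0.0, -0.0, 1.5, 50]]
[[-22.8, 9.2, 1.5, 0.0, -0.0, 1.5, 50], [-22.6, 9.8, 1.5, 0.0, -0.0, 1.5, 50], [-22.4, 10.4, 1.5, 0.0, -0.0, 1.5, 50], [-22.0, 11.0, 1.5, 0.0, -0.0, 1.5, 50], [-21.8, 11.6, 1.5, 0.0, -0.0, 1.5, 50]]
ends [ 0.6415 -0.2385  0.405 ] [-180.    0.   75.]
```

Call:
{"fn": "apply_moves", "kwargs": {"increments": [[[-21.5,-11.5,-1,0,0,1.4,50],[-21.5,-11,-1,0,0,1.4,50],[-22,-10.5,-1,0,0,1.3,50],[-22,-10,-1,0,0,1.3,50],[-22.5,-9.5,-1,0,0,1.4,50]]]}}

```text
time_s: 32.4
tool_pos: [0.6121, 0.1169, 0.4101]
tcp_rot: [3.141, 0.0, 1.687]
contact_force: [0.2, -0.0, 0.2]
width: 0.583
```

Call:
{"fn": "apply_moves", "kwargs": {"increments": [[[-22.5,-9,-1,0,0,1.3,50],[-23,-8.5,-1,0,0,1.3,50],[-23,-8,-1,0,0,1.3,50],[-23,-7.5,-1,0,0,1.4,50],[-23.5,-7,-1,0,0,1.4,50]]]}}

```text
time_s: 32.9
tool_pos: [0.5803, -0.0006, 0.4152]
tcp_rot: [3.141, 0.0, 1.57]
contact_force: [-0.5, 0.4, 0.6]
width: 0.586
```

Call:
{"fn": "apply_moves", "kwargs": {"increments": [[[-24,6,1.5,0,0,1.5,50],[-24,6.5,1.5,0,0,1.5,50],[-23.5,7.5,1.5,0,0,1.5,50],[-23.5,8,1.5,0,0,1.5,50],[-23,8.5,1.5,0,0,1.5,50]]]}}

```text
time_s: 33.4
tool_pos: [0.6111, -0.1206, 0.4076]
tcp_rot: [3.141, 0.0, 1.439]
contact_force: [0.1, -0.4, 0.1]
width: 0.588
```

Call:
{"fn": "apply_moves", "kwargs": {"increments": [[[-23,9,1.5,0,0,1.5,50],[-22.5,10,1.5,0,0,1.5,50],[-22.5,10.5,1.5,0,0,1.5,50],[-22,11,1.5,0,0,1.5,50],[-22,11.5,1.5,0,0,1.5,50]]]}}

```text
time_s: 33.9
tool_pos: [0.6418, -0.2403, 0.4]
tcp_rot: [3.141, 0.0, 1.308]
contact_force: [-0.4, -0.5, -0.5]
width: 0.583
```

Call:
{"fn": "apply_moves", "kwargs": {"increments": [[[0,0,0,0,0,0,50],[0,0,0,0,0,0,50],[0,0,0,0,0,0,50],[0,0,0,0,0,0,50],[0,0,0,0,0,0,50]]]}}

```text
time_s: 34.4
tool_pos: [0.6417, -0.2386, 0.4001]
tcp_rot: [3.141, 0.0, 1.31]
contact_force: [0.0, 0.3, -0.5]
width: 0.585
```

```bash
python3 - <<'E'
from h import *
look('w7'); w=wc('w7')
overlay('w7',w,[((se(.128,.128,2),.6415,-.2385,0,.066),(0,0,255)),((se(.096,.096,2),.6415,-.2385,0,.066),(0,255,0))],(150,80,480,325),'w7o',2.4)
E
```

```text
34.4 [ 0.6417 -0.2386  0.4001] [179.9803   0.0031  75.0365] [-0.4749  0.5552  0.4128  1.428   0.      1.3571] [ 0.0252  0.2576 -0.5061] 0.5846595759358064
```

View pics/w7o.png

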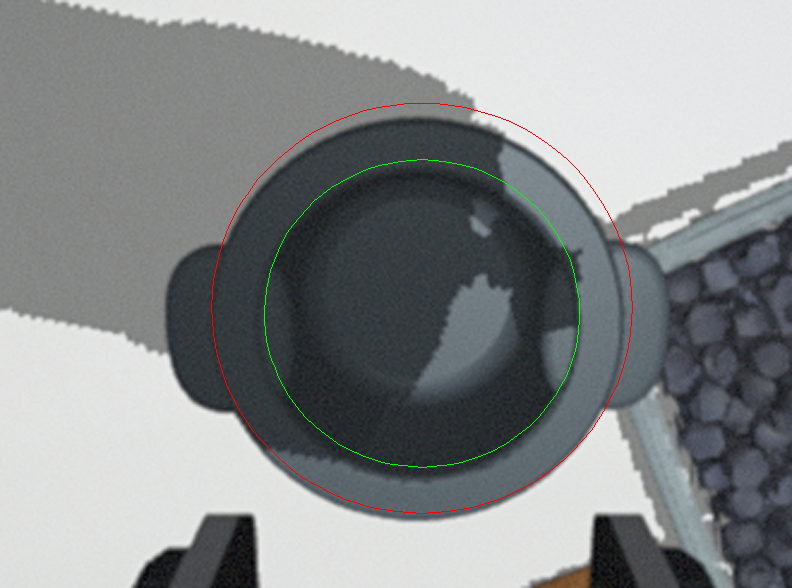

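The round dish centre is at about (0.640, -0.241): the real circle sits about 3 mm towards the image bottom from the model. Next I pick the round lid off the mat.

```bash
python3 - <<'E'
from h import *
st=readout.sense();plan(.442,-.001,.30,75.1,10,50,st)
E
```

```text
[[17.8, -25.4, 10.0, 0.0, 0.0, -0.01, 50], [17.8, -25.5, 10.0, 0.0, 0.0, -0.01, 50], [17.8, -25.4, 10.0, 0.0, 0.0, -0.01, 50], [17.9, -25.4, 10.0, 0.0, 0.0, -0.01, 50], [17.8, -25.4, 10.0, 0.0, 0.0, -0.01, 50]]
[[17.8, -25.5, 9.9, 0.0, 0.0, -0.01, 50], [17.8, -25.4, 10.0, 0.0, 0.0, -0.01, 50], [17.9, -25.4, 10.0, 0.0, 0.0, -0.01, 50], [17.8, -25.4, 10.0, 0.0, 0.0, -0.01, 50], [17.9, -25.4, 10.0, 0.0, 0.0, -0.01, 50]]
ends [ 0.442 -0.001  0.3  ] [179.9835   0.003   75.1288]
```

Call:
{"fn": "apply_moves", "kwargs": {"increments": [[[17.8,-25.4,10,0,0,0,50],[17.8,-25.4,10,0,0,0,50],[17.8,-25.4,10,0,0,0,50],[17.8,-25.4,10,0,0,0,50],[17.8,-25.4,10,0,0,0,50]]]}}

```text
time_s: 34.95
tool_pos: [0.541, -0.1193, 0.3495]
tcp_rot: [3.141, -0.0, 1.309]
contact_force: [0.1, 0.6, -0.5]
width: 0.589
```

Call:
{"fn": "apply_moves", "kwargs": {"increments": [[[17.8,-25.4,10,0,0,0,50],[17.8,-25.4,10,0,0,0,50],[17.8,-25.4,10,0,0,0,50],[17.8,-25.4,10,0,0,0,50],[18,-25.4,10,0,0,0,50]]]}}

```text
time_s: 35.45
tool_pos: [0.4415, -0.0004, 0.2995]
tcp_rot: [3.141, -0.0, 1.309]
contact_force: [-0.4, 0.6, 0.1]
width: 0.589
```

Call:
{"fn": "apply_moves", "kwargs": {"increments": [[[0,0,15,0,0,0,50],[0,0,20,0,0,0,50],[0,0,20,0,0,0,50],[0,0,15,0,0,0,50],[0,0,6,0,0,0,50]]]}}

```text
time_s: 35.95
tool_pos: [0.4421, -0.0011, 0.2228]
tcp_rot: [-3.14, 0.0, 1.309]
contact_force: [-0.5, 0.0, -0.2]
width: 0.582
```

Call:
{"fn": "apply_moves", "kwargs": {"increments": [[[0,0,5,0,0,0,50],[0,0,3,0,0,0,50],[0,0,0,0,0,0,50],[0,0,0,0,0,0,50],[0,0,0,0,0,0,50]]]}}

```text
time_s: 36.45
tool_pos: [0.4427, -0.0014, 0.2161]
tcp_rot: [3.141, -0.0, 1.309]
contact_force: [-0.5, -0.3, 0.3]
width: 0.582
```

Call:
{"fn": "apply_moves", "kwargs": {"increments": [[[0,0,1,0,0,0,50],[0,0,1,0,0,0,30],[0,0,0,0,0,0,10],[0,0,0,0,0,0,8],[0,0,0,0,0,0,8]]], "newtons": 40}}

```text
time_s: 36.95
tool_pos: [0.4425, -0.0014, 0.2136]
tcp_rot: [-3.141, -0.0, 1.309]
contact_force: [-0.6, 0.8, 0.2]
width: 0.151
```

Call:
{"fn": "apply_moves", "kwargs": {"increments": [[[0,0,0,0,0,0,8],[0,0,0,0,0,0,8],[0,0,0,0,0,0,8],[0,0,0,0,0,0,8],[0,0,0,0,0,0,8]]]}}

```text
time_s: 37.45
tool_pos: [0.4425, -0.0014, 0.2137]
tcp_rot: [-3.141, -0.0, 1.309]
contact_force: [-1.4, 0.1, 0.3]
width: 0.156
```

Call:
{"fn": "apply_moves", "kwargs": {"increments": [[[0,0,-8,0,0,0,8],[0,0,-25,0,0,0,8],[0,0,-35,0,0,0,8],[0,0,-35,0,0,0,8],[0,0,-35,0,0,0,8]]]}}

```text
time_s: 37.95
tool_pos: [0.4422, -0.0013, 0.3537]
tcp_rot: [3.141, -0.0, 1.309]
contact_force: [-0.2, -0.1, -1.3]
width: 0.156
```

```bash
python3 - <<'E'
from h import *
st=readout.sense();print(st['width']);plan(.6398,-.2425,.345,75,10,8,st)
E
```

```text
0.15638701217105913
[[-18.2, 25.3, 0.9, 0.0, -0.0, -0.0, 8], [-18.2, 25.4, 0.9, 0.0, -0.0, -0.0, 8], [-18.1, 25.3, 0.9, 0.0, -0.0, -0.0, 8], [-18.2, 25.3, 0.8, 0.0, -0.0, -0.0, 8], [-18.2, 25.4, 0.9, 0.0, -0.0, -0.0, 8]]
[[-18.2, 25.3, 0.9, 0.0, -0.0, -0.0, 8], [-18.1, 25.3, 0.9, 0.0, -0.0, -0.0, 8], [-18.2, 25.3, 0.9, 0.0, -0.0, -0.0, 8], [-18.2, 25.4, 0.9, 0.0, -0.0, -0.0, 8], [-18.2, 25.3, 0.9, 0.0, -0.0, -0.0, 8]]
ends [ 0.6398 -0.2425  0.345 ] [179.9716  -0.0018  74.9872]
```

Call:
{"fn": "apply_moves", "kwargs": {"increments": [[[-18.2,25.3,1,0,0,0,8],[-18.2,25.3,1,0,0,0,8],[-18.2,25.3,1,0,0,0,8],[-18.2,25.3,1,0,0,0,8],[-18.2,25.3,1,0,0,0,8]]]}}

```text
time_s: 38.45
tool_pos: [0.5418, -0.1231, 0.3472]
tcp_rot: [3.141, 0.0, 1.309]
contact_force: [1.3, 0.9, -1.3]
width: 0.155
```

Call:
{"fn": "apply_moves", "kwargs": {"increments": [[[-18.2,25.3,1,0,0,0,8],[-18.2,25.3,1,0,0,0,8],[-18.2,25.3,1,0,0,0,8],[-18.2,25.3,1,0,0,0,8],[-18.2,25.3,1,0,0,0,8]]]}}

```text
time_s: 38.95
tool_pos: [0.6404, -0.2437, 0.3421]
tcp_rot: [3.141, 0.0, 1.309]
contact_force: [-0.2, 0.5, -1.8]
width: 0.153
```

Call:
{"fn": "apply_moves", "kwargs": {"increments": [[[0,0,0,0,0,0,8],[0,0,0,0,0,0,8],[0,0,0,0,0,0,8],[0,0,0,0,0,0,8],[0,0,0,0,0,0,8]]]}}

```text
time_s: 39.45
tool_pos: [0.6395, -0.2421, 0.3422]
tcp_rot: [3.141, 0.0, 1.309]
contact_force: [0.5, -0.3, -1.6]
width: 0.157
```

```bash
python3 - <<'E'
from h import *
st=readout.sense();print(st['width'],st['contact_force']);plan(.6398,-.2425,.277,75,5,8,st)
E
```

```text
0.15717520654200395 [ 0.4955 -0.2676 -1.6414]
[[-0.1, 0.1, 13.0, 0.0, 0.0, 0.0, 8], [-0.0, 0.0, 13.1, 0.0, 0.0, 0.0, 8], [-0.1, 0.1, 13.0, 0.0, 0.0, 0.0, 8], [-0.0, 0.1, 13.1, 0.0, 0.0, 0.0, 8], [-0.1, 0.1, 13.0, 0.0, 0.0, 0.0, 8]]
ends [ 0.6398 -0.2425  0.277 ] [179.9788   0.0036  75.0158]
```

Call:
{"fn": "apply_moves", "kwargs": {"increments": [[[-0.3,0.3,16,0,0,0,8],[0,0,16,0,0,0,8],[0,0,14,0,0,0,8],[0,0,12,0,0,0,8],[0,0,7,0,0,0,8]]]}}

```text
time_s: 39.95
tool_pos: [0.6398, -0.2428, 0.2759]
tcp_rot: [-3.141, -0.0, 1.309]
contact_force: [0.4, -0.8, -2.4]
width: 0.151
```

Call:
{"fn": "apply_moves", "kwargs": {"increments": [[[0,0,2,0,0,0,8],[0,0,2,0,0,0,8],[0,0,2,0,0,0,8],[0,0,1,0,0,0,8],[0,0,1,0,0,0,8]]]}}

```text
time_s: 40.45
tool_pos: [0.64, -0.2432, 0.2689]
tcp_rot: [3.141, 0.0, 1.309]
contact_force: [-0.1, 0.2, -1.8]
width: 0.152
```

Call:
{"fn": "apply_moves", "kwargs": {"increments": [[[0,0,2,0,0,0,8],[0,0,2,0,0,0,8],[0,0,2,0,0,0,8],[0,0,1,0,0,0,8],[0,0,1,0,0,0,8]]]}}

```text
time_s: 40.95
tool_pos: [0.64, -0.2431, 0.2606]
tcp_rot: [-3.142, -0.0, 1.309]
contact_force: [0.2, 0.7, -1.2]
width: 0.155
```

Call:
{"fn": "apply_moves", "kwargs": {"increments": [[[0,0,1,0,0,0,8],[0,0,1,0,0,0,8],[0,0,0.5,0,0,0,8],[0,0,0.5,0,0,0,8],[0,0,0,0,0,0,8]]]}}

```text
time_s: 41.45
tool_pos: [0.64, -0.2431, 0.2577]
tcp_rot: [3.142, 0.0, 1.309]
contact_force: [-0.7, 0.9, -1.2]
width: 0.153
```

Call:
{"fn": "apply_moves", "kwargs": {"increments": [[[0,0,0.5,0,0,0,8],[0,0,0.5,0,0,0,8],[0,0,0,0,0,0,8],[0,0,0,0,0,0,8],[0,0,0,0,0,0,8]]]}}

```text
time_s: 41.95
tool_pos: [0.6399, -0.243, 0.2577]
tcp_rot: [3.141, 0.0, 1.309]
contact_force: [-3.8, 1.7, 8.8]
width: 0.157
```

The round lid is seated (0.2577, contact felt). I'll release, retreat, and check with the fixed cameras.

Call:
{"fn": "apply_moves", "kwargs": {"increments": [[[0,0,0,0,0,0,40],[0,0,0,0,0,0,40],[0,0,0,0,0,0,40],[0,0,0,0,0,0,40],[0,0,-5,0,0,0,40]]]}}

```text
time_s: 42.45
tool_pos: [0.6399, -0.243, 0.2612]
tcp_rot: [-3.14, -0.0, 1.309]
contact_force: [0.0, 0.4, -0.1]
width: 0.47
```

Call:
{"fn": "apply_moves", "kwargs": {"increments": [[[0,0,-20,0,0,0,40],[0,0,-37,0,0,0,40],[0,0,-37,0,0,0,40],[0,0,-37,0,0,0,40],[0,0,-12,0,0,0,40]]]}}

```text
time_s: 42.95
tool_pos: [0.64, -0.243, 0.4092]
tcp_rot: [3.137, 0.001, 1.309]
contact_force: [0.1, 0.1, 0.4]
width: 0.466
```

Call:
{"fn": "apply_moves", "kwargs": {"increments": [[[0,-40,0,0,0,0,40],[0,-40,0,0,0,0,40],[0,-40,0,0,0,0,40],[0,-40,0,0,0,0,40],[0,-40,0,0,0,0,40]]]}}

```text
time_s: 43.45
tool_pos: [0.4452, -0.1906, 0.4049]
tcp_rot: [3.141, 0.0, 1.309]
contact_force: [0.2, 0.3, 0.5]
width: 0.47
```

Call:
{"fn": "apply_moves", "kwargs": {"increments": [[[0,-40,0,0,0,0,40],[0,-20,0,0,0,0,40],[0,0,0,0,0,0,40],[0,0,0,0,0,0,40],[0,0,0,0,0,0,40]]]}}

```text
time_s: 43.95
tool_pos: [0.3896, -0.1761, 0.4048]
tcp_rot: [3.141, 0.0, 1.309]
contact_force: [0.3, -0.3, 0.0]
width: 0.472
```

```bash
python3 - <<'E'
from h import *
t=snapshot("top")[:,:,::-1].copy();s=snapshot("scene")[:,:,::-1].copy();st=readout.sense();print(st['time_s'],st['tool_pos'],st['contact_force'])
cv2.imwrite("pics/top1.png",t);cv2.imwrite("pics/scene1.png",s)
T=np.vstack([cv2.resize(t[130:320,160:545],(800,395),interpolation=cv2.INTER_CUBIC)]);cv2.imwrite("pics/top1c.png",T)
E
```

```text
44.05 [ 0.3896 -0.176   0.4045] [ 0.3052 -0.716   0.4722]
```

View pics/top1c.png

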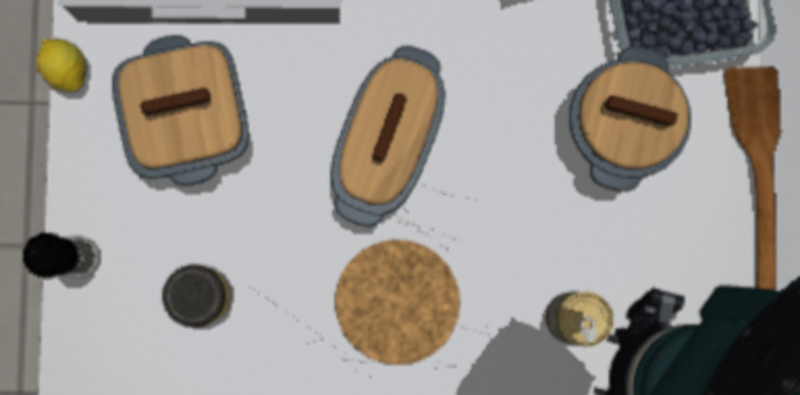

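View pics/scene1.png

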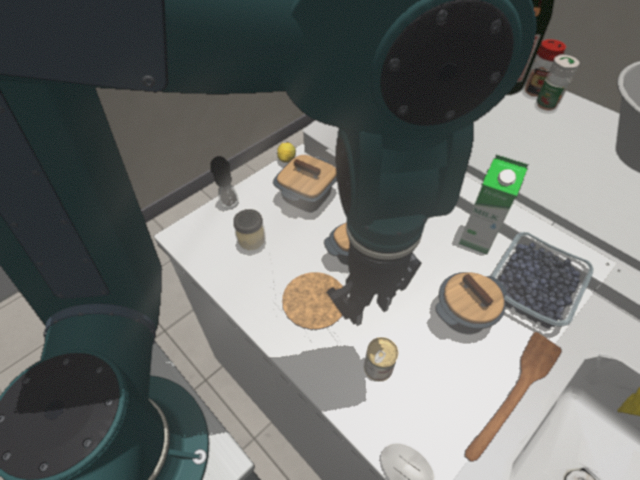

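All three lids lie flat on their own dishes: square at (178,105), oblong at (390,130) and round at (635,113) in the top crop. The mat is empty, and the jar, tin and mill are where they were. Handing in.

```bash
python3 -c "
from workcell import job
print(job.close_job())"
```

```text
the job is handed in; nothing more can be done
None
```

All three lids are on their own dishes and the job is handed in, after about 44 s on the robot's clock. I laid the round lid on the cork mat, moved the oblong lid to the oblong dish and the square lid to the square dish, then put the round lid on the round dish.

**Last checks:**
- **Seating:** each lid went about 14 mm below the height where its plug would stand on the rim. Contact came at TCP heights of 0.2573, 0.2572 and 0.2577 m, within 0.1 mm of the calculated seated heights, at 4–9 N. The highest force I read was about 18 N, when I set the round lid on the mat.
- **Pictures:** in the final top view the plates look centred and flat on the rims and the mat is empty. The dishes, jar, tin and mill look unmoved, judged by eye only. In the scene view the arm hid most of the oblong dish, so that dish rests on the top view and the contact height.
- **Disagreements:** wrist and top cameras differed by 3–5 mm on the bar positions; I used the wrist camera. Two-view bar-top heights came out 5–15 mm lower than the text's 0.12 m, so I used the text's height, and the contacts agreed with it.

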